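# Lid the sample pots and run them into the label reader

### The job

Pull the reader's carriage (the one with the orange handle) all the way out to its loading stop and, with it there, get every open sample pot on the bench standing upright on the carriage deck with the lid of its own colour seated level on it. Then slide the carriage fully home to the stop under the scanner beam with all the lidded pots still standing on it. There may be more lids than pots (a spare one is not needed), and the bottle, the jar and the glass dish are to stay where they are.

Things in the scene. Friction and masses are not known exactly. Their poses are not given: they have to be found in the camera images.
- reader: Label reader, fixed to the bench: grey base plate 130 mm (x) by 520 mm (y, -280 to +240), 14 mm thick, with rails along its y. Origin at the plate's underside, on the carriage's centre line. White column behind (x 73 to 118, y 138 to 172, 270 mm high) with a scanner beam over the rails (y 135 to 175, x -35 to 115, underside 207 mm above the bench). Place and yaw vary.
- carriage (a joint): Slide of the carriage along the reader's y axis, in m: 0 = fully home under the scanner beam (hard stop), 0.16 = fully out at the loading stop (hard stop), out is towards the reader's -y. It stays where it is left; about 3 N of friction.
- deck (a point): Centre of the carriage deck's top surface, 40 mm above the bench, axes parallel to the reader's, moving with the carriage (reader y = +90 mm when home, -70 mm when out). Flat aluminium deck with black mat, 110 mm (x) by 220 mm (y), with a lip 5 mm wide and 6 mm high round its edge; room for three pots in a row along y, 70 mm apart.
- handle (a point): Middle of the top edge of the carriage's upright orange handle tab: 50 mm wide (reader's x), 14 mm thick (reader's y, the sliding direction), 90 mm tall, its top 120 mm above the bench; at deck x = 0, y = -165 mm. Nothing tall stands within 50 mm of it in y. Can be pinched from above across its thickness.
- pot_blue: Open round white plastic sample pot with a blue band and blue inner floor, 60 mm outside diameter, 64 mm high, wall 4 mm (52 mm bore), about 0.22 kg. Origin at the centre of its underside, z up through the mouth. None if there is no such pot today.
- lid_blue: Loose black lid with a blue ring on top, 60 g, 42 mm high: a tapered plug (46 mm diameter, 8 mm deep), a flange above it (60 mm diameter, 8 mm thick) and a black 22 mm square knob 26 mm tall with a white label. Origin at the centre of the plug's underside, z up; the knob's sides lie along its x and y. Seated, its origin is 56 mm above the blue pot's. Starts plug down on the bench.
- pot_yellow: Open round white plastic sample pot with a yellow band and yellow inner floor, 60 mm outside diameter, 64 mm high, wall 4 mm (52 mm bore), about 0.22 kg. Origin at the centre of its underside, z up through the mouth. None if there is no such pot today.
- lid_yellow: Loose black lid with a yellow ring on top, 60 g, 42 mm high: a tapered plug (46 mm diameter, 8 mm deep), a flange above it (60 mm diameter, 8 mm thick) and a black 22 mm square knob 26 mm tall with a white label. Origin at the centre of the plug's underside, z up; the knob's sides lie along its x and y. Seated, its origin is 56 mm above the yellow pot's. Starts plug down on the bench.
- pot_red: Open round white plastic sample pot with a red band and red inner floor, 60 mm outside diameter, 64 mm high, wall 4 mm (52 mm bore), about 0.22 kg. Origin at the centre of its underside, z up through the mouth. None if there is no such pot today.
- lid_red: Loose black lid with a red ring on top, 60 g, 42 mm high: a tapered plug (46 mm diameter, 8 mm deep), a flange above it (60 mm diameter, 8 mm thick) and a black 22 mm square knob 26 mm tall with a white label. Origin at the centre of the plug's underside, z up; the knob's sides lie along its x and y. Seated, its origin is 56 mm above the red pot's. Starts plug down on the bench.
- bottle: White bottle with red cap, 72 mm diameter, 170 mm high, loose bystander. Origin at the centre of its underside.
- jar: White jar with black cap, 68 mm diameter, 100 mm high, closed, loose bystander (not a sample pot). Origin at the centre of its underside.
- dish_a: Shallow greenish glass dish, 60 mm diameter, 14 mm high, loose bystander lying between pots and lids. Origin at the centre of its underside.

How it is judged (in metres and radians):
On the way, in this order (a step that is already met when the one before it is completed fails the run):
1. the carriage has been pulled out to its loading stop (within 4 mm) (value of joint carriage above 0.156 m), for 0.2 s.
2. with the carriage out (within 15 mm of the loading stop), every pot stands upright on its deck with the lid of its colour seated (x of pot_blue in the frame of deck between -0.04 and 0.04 m and y of pot_blue in the frame of deck between -0.1 and 0.1 m and z of pot_blue in the frame of deck between -0.004 and 0.004 m and angle between each of pot_blue, pot_yellow, pot_red's own z axis and vertical below 0.07 rad and horizontal distance between lid_blue and pot_blue below 0.007 m and angle between the z axis of lid_blue and the z axis of pot_blue, either way round below 0.07 rad and z of lid_blue in the frame of pot_blue between 0.05 and 0.0595 m and x of pot_yellow in the frame of deck between -0.04 and 0.04 m and y of pot_yellow in the frame of deck between -0.1 and 0.1 m and z of pot_yellow in the frame of deck between -0.004 and 0.004 m and horizontal distance between lid_yellow and pot_yellow below 0.007 m and angle between the z axis of lid_yellow and the z axis of pot_yellow, either way round below 0.07 rad and z of lid_yellow in the frame of pot_yellow between 0.05 and 0.0595 m and x of pot_red in the frame of deck between -0.04 and 0.04 m and y of pot_red in the frame of deck between -0.1 and 0.1 m and z of pot_red in the frame of deck between -0.004 and 0.004 m and horizontal distance between lid_red and pot_red below 0.007 m and angle between the z axis of lid_red and the z axis of pot_red, either way round below 0.07 rad and z of lid_red in the frame of pot_red between 0.05 and 0.0595 m and value of joint carriage above 0.145 m), for 0.3 s.
At the end, for the whole second after the job is handed in: The carriage is within 4 mm of its home stop; every pot present stands on the deck upright (within 4 degrees), with the lid of its own colour seated: centred within 7 mm, level within 4 degrees, flange on the rim (within 3.5 mm); and it all stays so (value of joint carriage below 0.004 m and x of pot_blue in the frame of deck between -0.04 and 0.04 m and y of pot_blue in the frame of deck between -0.1 and 0.1 m and z of pot_blue in the frame of deck between -0.004 and 0.004 m and angle between each of pot_blue, pot_yellow, pot_red's own z axis and vertical below 0.07 rad and horizontal distance between lid_blue and pot_blue below 0.007 m and angle between the z axis of lid_blue and the z axis of pot_blue, either way round below 0.07 rad and z of lid_blue in the frame of pot_blue between 0.05 and 0.0595 m and x of pot_yellow in the frame of deck between -0.04 and 0.04 m and y of pot_yellow in the frame of deck between -0.1 and 0.1 m and z of pot_yellow in the frame of deck between -0.004 and 0.004 m and horizontal distance between lid_yellow and pot_yellow below 0.007 m and angle between the z axis of lid_yellow and the z axis of pot_yellow, either way round below 0.07 rad and z of lid_yellow in the frame of pot_yellow between 0.05 and 0.0595 m and x of pot_red in the frame of deck between -0.04 and 0.04 m and y of pot_red in the frame of deck between -0.1 and 0.1 m and z of pot_red in the frame of deck between -0.004 and 0.004 m and horizontal distance between lid_red and pot_red below 0.007 m and angle between the z axis of lid_red and the z axis of pot_red, either way round below 0.07 rad and z of lid_red in the frame of pot_red between 0.05 and 0.0595 m); the robot touches nothing.
It fails at once if the bottle is shoved more than 50 mm (distance of bottle from where it was at the start of the episode above 0.05 m).
It fails at once if the jar is shoved more than 50 mm (distance of jar from where it was at the start of the episode above 0.05 m).
It fails at once if the dish_a is shoved more than 50 mm (distance of dish_a from where it was at the start of the episode above 0.05 m).
It fails at once if the bottle is tipped over (angle between bottle's own z axis and vertical above 0.6 rad).
It fails at once if the jar is tipped over (angle between jar's own z axis and vertical above 0.6 rad).
Of pot_blue, pot_yellow, pot_red only 2 to 3 are there at a start; the rules pass over those that are not, and their reading is None.
At some moment in a run one of pot_blue, pot_yellow, pot_red, lid_blue, lid_yellow, lid_red may be knocked a few centimetres aside while the robot is not near it.
Once in a run the grip may slacken for a moment while it holds something.
It also fails if it takes over 210 s, if anything falls off the work surface, if the arm or the gripper's body presses on something with over 40 N, if the wrist force passes 120 N, or if a joint passes its speed limit or range.

### The arm

A 6-joint arm with a two-finger parallel gripper is mounted at the origin on the work surface. World frame = base frame: x ahead of the robot, y to its left, z up, the work surface at z = 0. Lengths are in m, angles in degrees, forces in N, time in s.
With the tool pointing down it reaches from about 0.325 to 1 m from the base axis. Payload 5.1 kg.
Tool frame: the origin (TCP) lies on the mounting face of the last link; the fingertips stand 173 mm ahead of it and the grasp point (between the pads) lies 155 mm ahead of it; y points along the fingers, x is the direction in which the jaws open and shut, and the axes are right-handed (so a half turn about y gives the same grasp; the last joint's range is limited). The gripper opens to 85 mm and grips with 20 to 120 N. Pads are 22 mm wide; open, the fingers measure 114 mm over their backs; the gripper's body (76 mm by 85 mm) begins 54 mm behind the grasp point. The pads swing forward as they close: fully open they stand 13 mm farther back than shut.
Start: joints at [-70.623, 7.093, 94.555, -0, 78.352, -4.733], TCP at [0.265, -0.593, 0.405] pointing down, gripper open.
Joint ranges: [-149.61, 149.61], [-58.7, 133.49], [1.44, 155.28], [-77.14, 257.14], [18.33, 153.61], [-166.67, 166.67]. Speed limits (degrees/s): [147.25, 147.25, 180, 180, 180, 180].

### API

Orientations are given as [roll, pitch, yaw] about the fixed x, y, z axes, in that order (R = Rz(yaw) Ry(pitch) Rx(roll)).
In Python, from bench import r gives the robot as it stands. The module is installed in compiled form; this text tells all that it offers.
- The arm moves only by the tool drive_tool, never from a script. Its argument "targets" is one flat list of numbers, 4 for each row, row after row: the shift along the tool's x, y, z in m, then the turn about the tool's y in rad. In form: [tx, ty, tz, twist, tx, ty, tz, twist, ...]. A call has 1 to 20 rows; each row shifts and turns the pose as measured when the row begins, along the tool's axes as they then stand; what a row does not reach is not made up. A row lasts 1/10 s, in which the tool goes at most 50 mm and 8.59 degrees, less where a joint would pass 70% of its speed; a pose out of reach is approached as far as the arm can. A call is refused whole if a number of a shift passes 0.05 or a number of a turn 0.15, either way. A call with a gripper value outside its range is refused whole. "jaw" is the opening, from 0 (shut) to 1 (fully open), set as the call begins (left out, the last holds). The fingers move at their own pace and stop on an object; "newtons" is the grip in N (left out, the last holds). Time passes only in rows, so rows that do not move let the fingers close. It gives the time, the measured TCP pose, the force and the opening at its end, in the units of the state.
- r.observe(): the state, without advancing time (a new reading comes with each control period).
- r.snapshot(name): name is "scene" or "top"; returns a dict with "frame" (480x640x3 uint8, red, green, blue), "fx", "fy", "cx", "cy" (pixels), "extrinsics" (4x4, takes a point from camera to world coordinates). Camera axes: x right, y up, looking along -z (the intrinsics and any distortion apply to the point x, -y, -z); pixel columns grow to the right and rows downward; lengths in m; the calibration is good to about 2 mm. A picture is of the moment at which its call begins. There is no depth.
- r.hand_in(): hands the job in, once; it reports no verdict.
The state is a dict: "time_s": time; "qpos": joint angles; "joint_velocities": joint speeds; "effort": joint torques, N m; "tcp_pos": TCP position; "tool_rot": TCP orientation; "contact_force": force on the tool from outside, world axes, zero at the start; "ft_torque": the same for the moment, N m; "grip_width": finger opening in m.
Only numpy, scipy, OpenCV 4.12 (cv2) and the standard library are available. Lean on these libraries where they do the work, as an engineer would, in place of code of your own. Each camera call takes 0.05 s, during which the arm holds its last target.

## Working session

There is one attempt and no reset: what is moved stays moved. The work goes in short steps, Python scripts to look and compute and a tool call to move; the robot and the scene stay as the last step left them, time stands still between calls to the robot, and variables do not carry over. Pictures are saved under pics/ and viewed, and the job is handed in when it is done.

Besides the shell and the picture viewer there is one more tool, called after "Emit:" as name(argument=value, ...), one argument or row to a line, values as JSON. drive_tool: Moves the arm, as the interface text tells. Its arguments: {"type":"object","properties":{"targets":{"type":"array"},"jaw":{"type":"number"},"newtons":{"type":"number"}},"required":["targets"]}

```bash
mkdir -p pics; ls
cat > h.py <<'E'
import numpy as np,cv2
from bench import r
def snap(cam,name):
    s=r.snapshot(cam); cv2.imwrite(f'pics/{name}.png',s['frame'][:,:,::-1]); return s
def ray(s,u,v):
    E=np.array(s['extrinsics']); d=np.array([(u-s['cx'])/s['fx'],-(v-s['cy'])/s['fy'],-1.])
    return E[:3,3],E[:3,:3]@d
def onz(s,u,v,z):
    o,d=ray(s,u,v); return o+d*(z-o[2])/d[2]
def proj(s,p):
    E=np.array(s['extrinsics']); q=E[:3,:3].T@(np.array(p)-E[:3,3]); 
    return s['cx']+s['fx']*q[0]/-q[2], s['cy']-s['fy']*q[1]/-q[2]
E
python3 - <<'E'
from h import *
for c in('scene','top'):
    s=snap(c,c+'0'); print(c,s['fx'],s['fy'],s['cx'],s['cy'],[k for k in s]);print(np.round(s['extrinsics'],3))
print(r.observe())
E
```

```text
pics
scene 515.95678712783 515.95678712783 315.3650377551625 245.79231630902285 ['frame', 'fx', 'fy', 'cx', 'cy', 'extrinsics']
[[-0.036 -0.813  0.581  1.262]
 [ 0.999 -0.034  0.015  0.011]
 [ 0.008  0.581  0.814  1.138]
 [ 0.     0.     0.     1.   ]]
top 599.5946933177722 599.5946933177722 318.34749972041124 231.63523105225255 ['frame', 'fx', 'fy', 'cx', 'cy', 'extrinsics']
[[-0.029  0.997 -0.075  0.435]
 [-0.999 -0.03  -0.011 -0.02 ]
 [-0.014  0.074  0.997  1.39 ]
 [ 0.     0.     0.     1.   ]]
{'time_s': 0.1, 'qpos': array([-7.06236303e+01,  7.13158502e+00,  9.46272136e+01, -1.86389477e-03,
        7.83518278e+01, -4.73321764e+00]), 'joint_velocities': array([-0.04574646, -0.0455595 , -0.16373189, -0.09895182, -0.09676458,
       -0.02592544]), 'effort': array([ 4.91843693e-04, -4.24930716e+01, -3.66654432e+01, -1.40260454e-04,
        3.89946348e-03, -1.36418322e-06]), 'tcp_pos': array([ 0.26540349, -0.59310045,  0.40354513]), 'tool_rot': array([-89.99269007,   0.11039971, -65.89002758]), 'contact_force': array([ 0.22856679, -0.63050631,  0.54336014]), 'ft_torque': array([-0.01198888,  0.00982031,  0.03764653]), 'grip_width': 0.08539752250665242}
```

View pics/scene0.png

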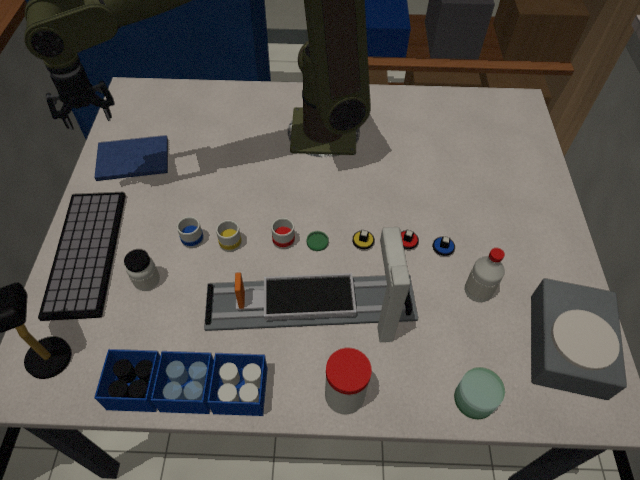

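View pics/top0.png

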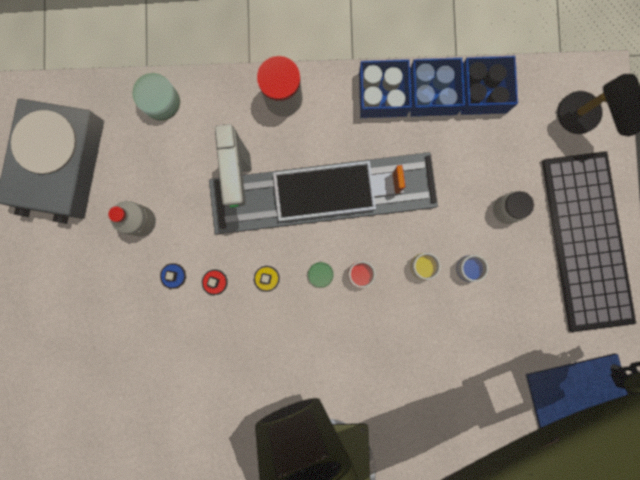

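```bash
cat >> h.py <<'E'
def masks(f):
    hsv=cv2.cvtColor(f,cv2.COLOR_RGB2HSV); H,S,V=[hsv[...,i].astype(int) for i in range(3)]
    m={}
    m['red']=((H<6)|(H>172))&(S>130)&(V>90)
    m['orange']=(H>=6)&(H<16)&(S>150)&(V>100)
    m['yellow']=(H>=20)&(H<34)&(S>120)&(V>100)
    m['blue']=(H>=100)&(H<125)&(S>140)&(V>70)
    m['green']=(H>45)&(H<90)&(S>80)&(V>60)
    return {k:v.astype(np.uint8) for k,v in m.items()}
def blobs(s,zs=(0,.016,.064),amin=25):
    for k,m in masks(s['frame']).items():
        n,l,st,c=cv2.connectedComponentsWithStats(m)
        for i in range(1,n):
            if st[i,4]<amin: continue
            u,v=st[i,0]+st[i,2]/2-.5,st[i,1]+st[i,3]/2-.5
            print(k,'area',st[i,4],'cen',np.round(c[i],1),'box',st[i,:4],*[np.round(onz(s,*c[i],z)[:2],3) for z in zs])
E
python3 - <<'E'
from h import *
for c in('top','scene'):
    s=r.snapshot(c); print(c); blobs(s,(0.004,.016,.064,.12))
E
```

```text
top
red area 1459 cen [278.3  77.6] box [257  56  43  44] [0.907 0.08 ] [0.903 0.079] [0.887 0.076] [0.868 0.072]
red area 197 cen [116.3 213.9] box [109 207  16  15] [0.595 0.467] [0.593 0.462] [0.588 0.446] [0.581 0.426]
red area 271 cen [360.2 274.1] box [352 265  18  19] [ 0.438 -0.097] [ 0.438 -0.097] [ 0.438 -0.094] [ 0.438 -0.091]
red area 339 cen [214.4 281.9] box [203 271  23  23] [0.43 0.24] [0.43  0.237] [0.43  0.228] [0.43  0.218]
orange area 136 cen [400.  177.1] box [396 166   9  23] [ 0.661 -0.198] [ 0.659 -0.196] [ 0.651 -0.19 ] [ 0.642 -0.183]
yellow area 268 cen [424.5 266.5] box [416 257  18  20] [ 0.451 -0.246] [ 0.451 -0.244] [ 0.451 -0.236] [ 0.45  -0.227]
yellow area 350 cen [266.3 278.1] box [255 267  23  24] [0.435 0.119] [0.435 0.118] [0.435 0.113] [0.435 0.108]
blue area 247 cen [479.2  92.3] box [466  59  50  47] [ 0.856 -0.391] [ 0.852 -0.388] [ 0.838 -0.375] [ 0.821 -0.36 ]
blue area 388 cen [440.4  91.6] box [413  61  53  47] [ 0.861 -0.301] [ 0.857 -0.298] [ 0.842 -0.288] [ 0.825 -0.277]
blue area 125 cen [409.1  90.2] box [402  67  10  41] [ 0.866 -0.
[... 1785 characters left out ...]
rea 316 cen [126.6 377.7] box [ 95 350  62  51] [ 0.839 -0.426] [ 0.844 -0.421] [ 0.862 -0.403] [ 0.883 -0.381]
blue area 340 cen [181.6 380.4] box [151 352  60  51] [ 0.841 -0.3  ] [ 0.845 -0.296] [ 0.863 -0.283] [ 0.884 -0.268]
blue area 324 cen [237.1 381.4] box [207 354  58  51] [ 0.838 -0.174] [ 0.843 -0.172] [ 0.861 -0.164] [ 0.882 -0.155]
blue area 26 cen [185.4 383.2] box [181 378  11  10] [ 0.847 -0.29 ] [ 0.851 -0.287] [ 0.869 -0.274] [ 0.89  -0.259]
blue area 40 cen [240.1 383.9] box [236 379   9  10] [ 0.844 -0.166] [ 0.848 -0.164] [ 0.866 -0.157] [ 0.887 -0.148]
green area 286 cen [316.9 241. ] box [307 232  21  19] [ 0.436 -0.006] [ 0.445 -0.006] [ 0.48  -0.005] [ 0.521 -0.004]
```

Run:
```python
import cv2,numpy as np
t=cv2.imread('pics/top0.png')
cv2.imwrite('pics/t_a.png',cv2.resize(t[140:300,140:340],None,fx=4,fy=3.75,interpolation=cv2.INTER_CUBIC))
cv2.imwrite('pics/t_b.png',cv2.resize(t[140:300,330:530],None,fx=4,fy=3.75,interpolation=cv2.INTER_CUBIC))
```

```text
(no output)
```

View pics/t_a.png

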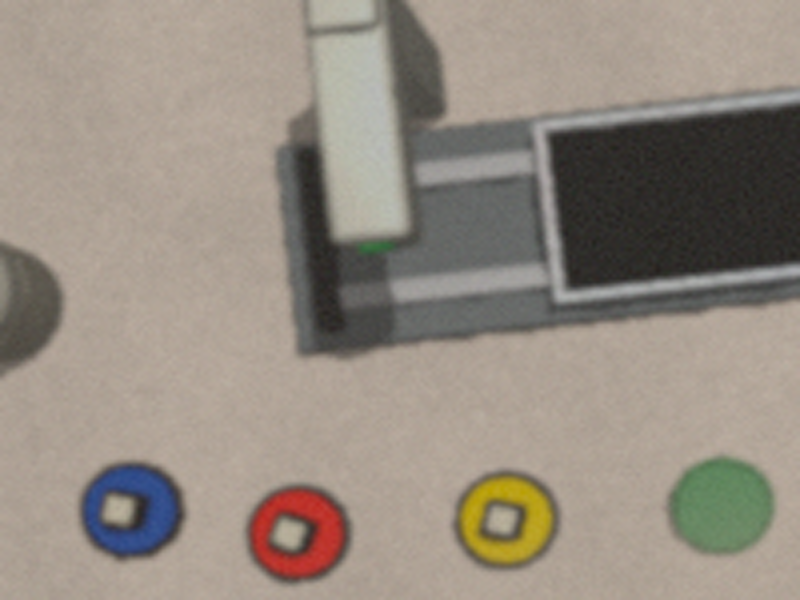

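View pics/t_b.png

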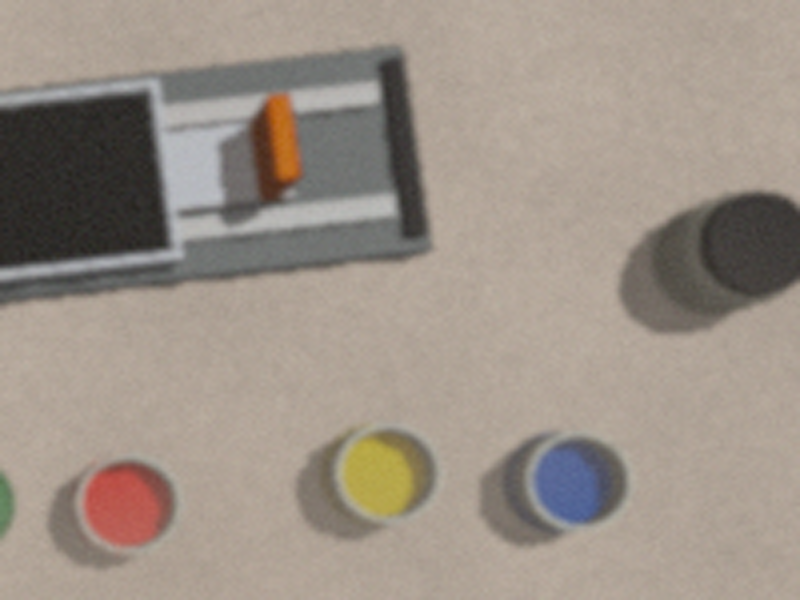

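Run:
```python
from h import *
s=r.snapshot('top')
A=lambda x,y:(140+x/4-.375,140+y/3.75-.37); B=lambda x,y:(330+x/4-.375,140+y/3.75-.37)
P={k:onz(s,*q,.014)[:2] for k,q in dict(fr=B(430,245),br=B(403,47),fl=A(300,353),bl=A(280,147)).items()}
for k in P: print(k,np.round(P[k],4))
yax=((P['fl']-P['fr'])+(P['bl']-P['br'])); print('len',np.linalg.norm(P['fl']-P['fr']),np.linalg.norm(P['bl']-P['br']),'wid',np.linalg.norm(P['br']-P['fr']),np.linalg.norm(P['bl']-P['fl']))
yax/=np.linalg.norm(yax); xax=np.array([yax[1],-yax[0]])
yaw=np.degrees(np.arctan2(xax[1],xax[0]))
c=sum(P.values())/4; o=c+0.020*yax; print('yaw',yaw,'origin',o)
R=np.array([xax,yax])
for n,q,z in [('handle',(400,177.1),.12),('dk',B(185,253),.046),('dk2',B(155,82),.046),('dk3',A(560,303),.046),('dk4',A(532,122),.046)]:
    p=onz(s,*q,z)[:2]; print(n,np.round(p,4),'reader',np.round(R@(p-o),4))
for n,q in dict(red=B(127,504),yel=B(386,475),blu=B(578,482)).items(): print(n,np.round(onz(s,*q,.064)[:2],4))
for n,q in dict(red=A(292,533),yel=A(503,520),blu=A(121,510)).items(): print('knob',n,np.round(onz(s,*q,.042)[:2],4))
print('jar',np.round(onz(s,518,206,.1)[:2],3),'bottle cap',np.round(onz(s,116.3,213.9,.17)[:2],3))
```

```text
fr [ 0.5916 -0.2792]
br [ 0.7152 -0.269 ]
fl [0.5405 0.2354]
bl [0.6688 0.245 ]
len 0.5171864909672278 0.5160971636115278 wid 0.12399718510844293 0.12864044215181195
yaw 5.4205797326781475 origin [0.62713132 0.00294734]
handle [ 0.6418 -0.1828] reader [-0.0029 -0.1863]
dk [ 0.5874 -0.1354] reader [-0.0527 -0.134 ]
dk2 [ 0.6917 -0.1222] reader [ 0.0525 -0.1307]
dk3 [0.5638 0.0822] reader [-0.0556  0.0849]
dk4 [0.6741 0.0954] reader [0.0555 0.0876]
red [ 0.438  -0.0966]
yel [ 0.4508 -0.2397]
blu [ 0.4437 -0.3449]
knob red [0.4304 0.2365]
knob yel [0.4347 0.1177]
knob blu [0.4469 0.3326]
jar [ 0.574 -0.437] bottle cap [0.576 0.408]
```

```bash
cat >> h.py <<'E'
def plan(x,y,z,yaw=None):
    "z = TCP height; prints total turn, and total shift in tool axes after the turn"
    o=r.observe(); p=o['tcp_pos']; cy=o['tool_rot'][2]; yaw=cy if yaw is None else yaw
    d=(yaw-cy+180)%360-180; a=np.radians(yaw); w=np.array([x,y,z])-p
    print('t%.2f rot %s tcp %s F %s w %.4f'%(o['time_s'],np.round(o['tool_rot'],2),np.round(p,4),np.round(o['contact_force'],1),o['grip_width']))
    print('twist %.3f  shift %.4f %.4f %.4f'%(-np.radians(d),w[0]*np.cos(a)+w[1]*np.sin(a),-w[2],-w[0]*np.sin(a)+w[1]*np.cos(a)), 'q',np.round(o['qpos'],0))
E
python3 - <<'E'
from h import *
plan(.643,-.1825,.3,-84.6)
E
```

```text
t0.25 rot [-8.999e+01  6.000e-02 -6.589e+01] tcp [ 0.2655 -0.5932  0.4042] F [-0.3  0.9 -0.1] w 0.0853
twist 0.327  shift -0.3733 0.1042 0.4145 q [-71.   7.  95.   0.  78.  -5.]
```

Emit:
drive_tool(
  targets=[0,0,0,0.109,0,0,0,0.109,0,0,0,0.109,-0.025,0,0.028,0,-0.025,0,0.028,0,-0.025,0,0.028,0,-0.025,0,0.028,0,-0.025,0,0.028,0,-0.025,0,0.028,0,-0.025,0,0.028,0,-0.025,0,0.028,0,-0.025,0,0.028,0,-0.025,0,0.028,0,-0.025,0,0.028,0,-0.025,0,0.028,0,-0.025,0,0.028,0],
  jaw=1,
)

```text
time_s: 1.85
tcp_pos: [0.6121, -0.2304, 0.402]
tool_rot: [-90.1, 0.1, -86.0]
contact_force: [1.0, -0.0, -0.2]
grip_width: 0.0855
```

Run:
```python
from h import *
plan(.643,-.1825,.3,-84.6)
```

```text
t1.85 rot [-90.09   0.11 -85.97] tcp [ 0.6121 -0.2304  0.402 ] F [ 1.  -0.  -0.2] w 0.0855
twist -0.024  shift -0.0448 0.1020 0.0353 q [-25.   8.  94.   0.  78.  61.]
```

Emit:
drive_tool(
  targets=[-0.02,0,0.017,-0.024,-0.02,0.03,0.017,0,0,0.03,0,0,0,0.03,0,0,0,0,0,0,0,0,0,0],
)

```text
time_s: 2.45
tcp_pos: [0.6478, -0.1803, 0.3112]
tool_rot: [-89.8, 0.1, -84.1]
contact_force: [0.8, 0.8, 0.0]
grip_width: 0.0855
```

Run:
```python
from h import *
plan(.643,-.1825,.26,-84.6)
s=snap('scene','s1');cv2.imwrite('pics/s1c.png',cv2.resize(s['frame'][180:340,140:440,::-1],None,fx=2.6,fy=2.6))
```

```text
t2.45 rot [-8.985e+01  7.000e-02 -8.407e+01] tcp [ 0.6478 -0.1803  0.3112] F [0.8 0.8 0. ] w 0.0855
twist 0.009  shift 0.0018 0.0512 -0.0050 q [-20.  14.  96.   0.  70.  64.]
```

View pics/s1c.png

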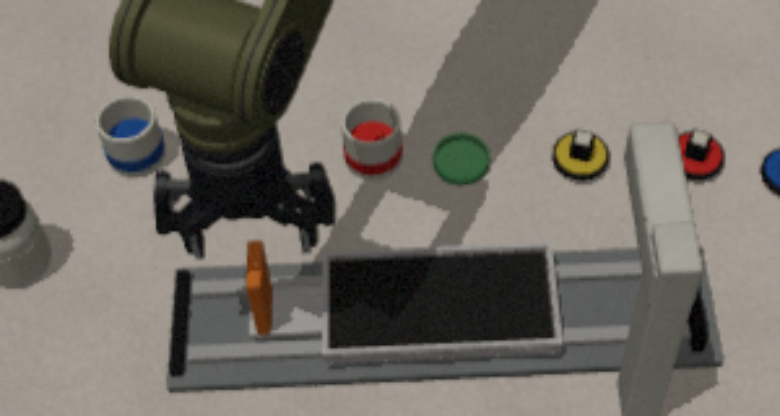

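Emit:
drive_tool(
  targets=[0.002,0.02,-0.005,0,0,0.015,0,0,0,0.015,0,0,0,0,0,0],
)

```text
time_s: 2.9
tcp_pos: [0.6447, -0.1846, 0.2663]
tool_rot: [-89.3, -0.2, -84.2]
contact_force: [-1.0, 0.5, -1.6]
grip_width: 0.0854
```

Emit:
drive_tool(
  targets=[0,0,0,0,0,0,0,0,0,0,0,0,0,0,0,0,0,0,0,0,0,0,0,0,0,0,0,0,0,0,0,0,0,0,0,0,0,0,0,0],
  jaw=0,
  newtons=50,
)

```text
time_s: 3.9
tcp_pos: [0.6459, -0.1849, 0.2698]
tool_rot: [-89.0, -0.2, -84.3]
contact_force: [-0.0, -0.3, 0.5]
grip_width: 0.0127
```

Run:
```python
from h import *
plan(.643,-.1825,.26,-84.6)
```

```text
t3.90 rot [-89.05  -0.22 -84.32] tcp [ 0.6459 -0.1849  0.2698] F [-0.  -0.3  0.5] w 0.0127
twist 0.005  shift -0.0027 0.0098 -0.0027 q [-21.  16.  98.   0.  65.  64.]
```

Emit:
drive_tool(
  targets=[0.008,0,0,0,0.008,0,0,0,0.008,0,0,0,0.008,0,0,0,0.008,0,0,0,0.006,0,0,0,0.006,0,0,0,0.006,0,0,0],
)

```text
time_s: 4.7
tcp_pos: [0.6518, -0.2356, 0.2695]
tool_rot: [-89.5, 1.9, -84.3]
contact_force: [-7.1, 26.0, 9.0]
grip_width: 0.0126
```

Run:
```python
from h import *
plan(.649,-.231,.26,-84.6)
```

```text
t4.70 rot [-89.51   1.94 -84.32] tcp [ 0.6518 -0.2356  0.2695] F [-7.1 26.   9. ] w 0.0126
twist 0.005  shift -0.0049 0.0095 -0.0023 q [-25.  19.  95.   2.  67.  59.]
```

Emit:
drive_tool(
  targets=[-0.002,0,0,0,0,0,0,0,0,0,0,0],
)

```text
time_s: 5.0
tcp_pos: [0.6518, -0.2345, 0.2697]
tool_rot: [-89.5, 1.6, -84.1]
contact_force: [-2.4, 7.7, 1.7]
grip_width: 0.0126
```

Emit:
drive_tool(
  targets=[0,0,0,0,0,0,0,0,0,0,0,0,0,0,0,0,0,0,0,0,0,0,0,0],
  jaw=1,
)

```text
time_s: 5.6
tcp_pos: [0.652, -0.2379, 0.27]
tool_rot: [-89.4, 1.4, -84.2]
contact_force: [-1.0, 0.7, -0.0]
grip_width: 0.0855
```

Emit:
drive_tool(
  targets=[0,-0.03,0,0,0,-0.03,0,0,0,-0.03,0,0,0,-0.03,0,0,0,0,0,0,0,0,0,0],
)

```text
time_s: 6.2
tcp_pos: [0.6506, -0.2411, 0.3918]
tool_rot: [-89.6, 1.6, -84.2]
contact_force: [-0.9, -0.6, 0.1]
grip_width: 0.0855
```

Run:
```python
from h import *
plan(.649,-.231,.26,5.4)
```

```text
t6.20 rot [-89.59   1.56 -84.22] tcp [ 0.6506 -0.2411  0.3918] F [-0.9 -0.6  0.1] w 0.0855
twist -1.564  shift -0.0006 0.1318 0.0102 q [-25.  13.  89.   2.  78.  59.]
```

Run:
```python
from h import *
s=snap('top','t2');cv2.imwrite('pics/t2c.png',cv2.resize(s['frame'][140:340,140:540,::-1],None,fx=2,fy=2,interpolation=cv2.INTER_CUBIC))
blobs(s,(.004,.016,.064,.12))
```

```text
red area 1466 cen [278.3  77.8] box [257  57  43  43] [0.907 0.08 ] [0.903 0.08 ] [0.886 0.076] [0.867 0.072]
red area 195 cen [116.3 213.9] box [109 207  16  15] [0.595 0.467] [0.593 0.462] [0.588 0.446] [0.581 0.426]
red area 308 cen [361.2 273.2] box [352 264  20  20] [ 0.44 -0.1 ] [ 0.44  -0.099] [ 0.44  -0.096] [ 0.44  -0.093]
red area 334 cen [214.5 281.9] box [203 271  23  23] [0.43  0.239] [0.43  0.237] [0.43  0.228] [0.43  0.218]
yellow area 347 cen [266.2 278.1] box [255 267  23  24] [0.435 0.12 ] [0.435 0.118] [0.435 0.114] [0.435 0.108]
blue area 224 cen [465.1  79.7] box [461  59  10  40] [ 0.887 -0.36 ] [ 0.884 -0.357] [ 0.868 -0.345] [ 0.85  -0.331]
blue area 221 cen [422.9  93.1] box [413  61  27  48] [ 0.859 -0.259] [ 0.855 -0.257] [ 0.84  -0.249] [ 0.823 -0.239]
blue area 128 cen [409.   90.8] box [402  68  10  40] [ 0.865 -0.227] [ 0.861 -0.225] [ 0.847 -0.218] [ 0.829 -0.21 ]
blue area 28 cen [452.4  84.5] box [450  81   5   8] [ 0.877 -0.329] [ 0.873 -0.327] [ 0.858 -0.316] [ 0.84  -0.303]
blue area 151 cen [494.4 100.7] box [480  88  37  18] [ 0.835 -0.426] [ 0.831 -0.422] [ 0.818 -0.408] [ 0.801 -0.392]
blue area 58 cen [383.4 103.4] box [378  95  13  14] [ 0.837 -0.166] [ 0.833 -0.164] [ 0.82  -0.159] [ 0.803 -0.153]
blue area 220 cen [173.3 275.5] box [162 265  21  22] [0.447 0.335] [0.447 0.331] [0.447 0.319] [0.446 0.305]
```

View pics/t2c.png

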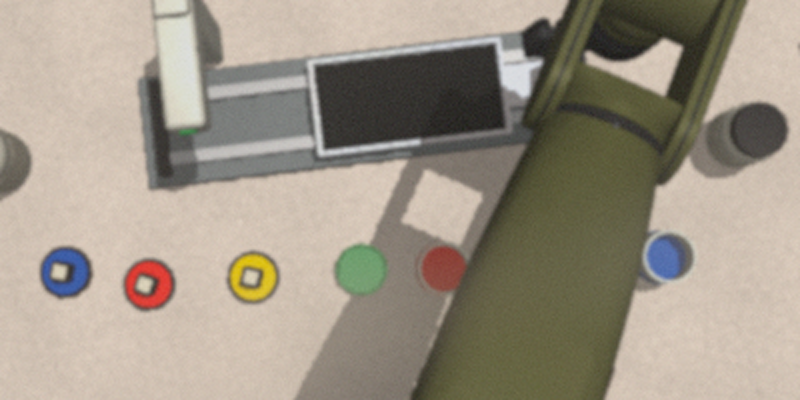

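Emit:
drive_tool(
  targets=[0,0,0,-0.14,0,0,0,-0.14,0,0,0,-0.14,0,0,0,-0.14,0,0,0,-0.14,0,0,0,-0.14,0,0,0,-0.14,0,0,0,-0.14,0,0,0,-0.14,0,0,0,-0.14,0,0,0,-0.14,0,0,0,-0.02],
)

```text
time_s: 7.45
tcp_pos: [0.6475, -0.2392, 0.3662]
tool_rot: [-87.4, 1.2, 8.9]
contact_force: [-0.1, 0.7, 0.3]
grip_width: 0.0855
```

Run:
```python
from h import *
plan(.4437,-.3449,.3,5.4)
```

```text
t7.45 rot [-87.35   1.17   8.9 ] tcp [ 0.6475 -0.2392  0.3662] F [-0.1  0.7  0.3] w 0.0855
twist 0.061  shift -0.2129 0.0662 -0.0861 q [-25.  14.  90.   2.  78. -34.]
```

```bash
cat >> h.py <<'E'
from scipy.spatial.transform import Rotation as Ro
def axis(rot=None):
    rot=r.observe()['tool_rot'] if rot is None else rot
    y=Ro.from_euler('xyz',rot,degrees=True).as_matrix()[:,1]; return np.round(np.degrees(y[:2]),2)
E
python3 - <<'E'
from h import *
for a in [[-89.99,.11,-65.9],[-90.09,.11,-85.97],[-89.85,.07,-84.07],[-89.05,-.22,-84.3],[-89.51,1.94,-84.3],[-89.4,1.4,-84.2],[-89.6,1.6,-84.2],[-87.35,1.17,8.9]]: print(axis(a))
E
```

```text
[-0.04  0.1 ]
[-0.1  0.1]
[0.14 0.09]
[ 0.97 -0.12]
[0.29 1.98]
[0.46 1.45]
[0.24 1.63]
[-1.56  2.44]
```

Emit:
drive_tool(
  targets=[0,0,0,0,0,0,0,0,0,0,0,0,0,0,0,0,0,0,0,0,0,0,0,0],
)

```text
time_s: 8.05
tcp_pos: [0.6471, -0.239, 0.3629]
tool_rot: [-87.2, 1.4, 8.5]
contact_force: [-0.4, -0.3, 0.2]
grip_width: 0.0856
```

Run:
```python
from h import *
print(axis());plan(.4437,-.3449,.3,5.4)
```

```text
[-1.8   2.55]
t8.05 rot [-87.21   1.4    8.48] tcp [ 0.6471 -0.239   0.3629] F [-0.4 -0.3  0.2] w 0.0856
twist 0.054  shift -0.2125 0.0629 -0.0863 q [-25.  14.  91.   2.  78. -34.]
```

Emit:
drive_tool(
  targets=[0,-0.03,0,0,0,-0.03,0,0,0,-0.03,0,0],
)

```text
time_s: 8.35
tcp_pos: [0.6493, -0.2426, 0.4477]
tool_rot: [-86.8, 2.0, 8.5]
contact_force: [1.0, 0.4, -0.3]
grip_width: 0.0856
```

Run:
```python
from h import *
for i in range(3):
  o=r.observe(); print(axis(),o['tool_rot'],o['tcp_pos'],o['qpos'],o['joint_velocities'],o['effort'])
  s=r.snapshot('top')
```

```text
[-2.48  2.86] [-86.80322345   2.03359598   8.45879441] [ 0.64927215 -0.24264927  0.44770234] [-25.15422456  11.93194814  85.01526462   1.54013849  86.51673124
 -33.69633385] [ -0.77808952  -6.23369594 -22.84370096  -0.09884962  28.67653879
   0.32112948] [ 1.38038336e-01 -4.67633486e+01 -3.60317516e+01  8.31550313e-02
 -1.66273532e-01 -3.23997359e-03]
[-1.91  2.6 ] [-87.14954888   1.51072513   8.44381733] [ 0.64995348 -0.24305119  0.45543246] [-25.16052056  11.70963789  84.53278388   1.54102285  86.59448048
 -33.69638825] [ 0.05491917 -1.20032182 -1.09899579  0.02910933 -5.17460314  0.01365761] [-3.51035956e-02 -2.93755889e+01 -2.23312640e+01  5.68906765e-02
  4.42076102e-01  2.61418092e-03]
[-1.85  2.57] [-87.1820522    1.45869911   8.44312003] [ 0.65001189 -0.24304693  0.45426534] [-25.1584133   11.72884801  84.62073263   1.54312705  86.42602073
 -33.69916702] [ 0.17248321  1.22885741  3.46218347 -0.02837119 -1.76569329 -0.05721516] [-8.28728615e-02 -4.29669499e+01 -3.42293286e+01  6.60496345e-02
  3.88627052e-01  3.27029584e-04]
```

Emit:
drive_tool(
  targets=[0,0,0,0],
)

```text
time_s: 8.6
tcp_pos: [0.6496, -0.2428, 0.4501]
tool_rot: [-87.0, 1.7, 8.4]
contact_force: [0.8, 0.6, -0.0]
grip_width: 0.0852
```

Emit:
drive_tool(
  targets=[0,0.03,0,0,0,0.03,0,0,0,0.03,0,0],
)

```text
time_s: 8.9
tcp_pos: [0.6467, -0.2388, 0.3611]
tool_rot: [-87.3, 1.3, 8.4]
contact_force: [-0.1, 0.2, 0.1]
grip_width: 0.0853
```

Run:
```python
from h import *
for i in range(1):
  o=r.observe(); print(axis(),o['tool_rot'],o['tcp_pos'],o['qpos'],o['joint_velocities'],o['effort'])
  s=r.snapshot('top')
```

```text
[-1.72  2.51] [-87.2630084    1.33782343   8.415184  ] [ 0.6467413  -0.23876392  0.36109343] [-24.95255508  14.10931924  90.81832192   1.58666125  77.69952778
 -33.7093679 ] [  0.72866111  10.67342995  19.9895865    0.1129228  -28.9687157
  -0.07823494] [-2.24389310e-03 -4.85659361e+01 -3.64815009e+01  7.54723465e-02
  6.25570547e-01  9.15260007e-04]
```

Emit:
drive_tool(
  targets=[0,0,0,0,0,0,0,0,0,0,0,0,0,0,0,0,0,0,0,0,0,0,0,0,0,0,0,0,0,0,0,0],
)

```text
time_s: 9.75
tcp_pos: [0.6456, -0.2381, 0.3557]
tool_rot: [-86.9, 1.8, 8.4]
contact_force: [-0.0, 0.2, -0.2]
grip_width: 0.0855
```

Run:
```python
from h import *
for i in range(3):
  o=r.observe(); print(axis(),o['tool_rot'],o['tcp_pos'],o['qpos'],o['joint_velocities'],o['effort'])
  s=r.snapshot('top')
```

```text
[-2.24  2.75] [-86.94738749   1.82020864   8.4243858 ] [ 0.6455761  -0.2381496   0.35569107] [-24.94685615  14.30238511  91.12659109   1.58460007  77.77440803
 -33.70162142] [-0.04456237 -0.20310672 -0.28567236  0.03722342 -0.00876215 -0.00498467] [-1.93418768e-03 -4.72380996e+01 -3.56788015e+01  7.93999457e-02
  1.70637430e-01 -3.31625381e-05]
[-2.25  2.75] [-86.9485245    1.82083817   8.42174255] [ 0.64557771 -0.23819373  0.35566729] [-24.94994504  14.30541087  91.12532578   1.58326032  77.77255222
 -33.70179651] [-0.0885382   0.02360303  0.23376066  0.08478054 -0.09298706  0.10123256] [-2.28867364e-03 -4.67697430e+01 -3.52460182e+01  7.80797191e-02
  1.82050914e-01  4.85773444e-05]
[-2.26  2.76] [-86.93783641   1.83587223   8.42441161] [ 0.6455587  -0.23812469  0.35545964] [-24.9454997   14.31314263  91.13681114   1.58405248  77.77171521
 -33.69990878] [-0.09440326  0.12626958  0.35026861  0.03889844  0.05323983  0.00671722] [-1.68459293e-03 -4.72292483e+01 -3.56513321e+01  7.93970260e-02
  1.73488520e-01  4.35880384e-05]
```

```bash
cat >> h.py <<'E'
def plan(x,y,z,yaw=None,L=.155):
    "x,y,z = wanted place of grasp point (L ahead of tcp); turn first, then shift in tool axes"
    o=r.observe(); p=o['tcp_pos']; R=Ro.from_euler('xyz',o['tool_rot'],degrees=True).as_matrix()
    cy=o['tool_rot'][2]; yaw=cy if yaw is None else yaw
    d=np.radians((yaw-cy+180)%360-180); R2=R@Ro.from_rotvec([0,-d,0]).as_matrix()
    g=p+L*R[:,1]; w=R2.T@(np.array([x,y,z])-g)
    print('t%.2f rot %s tcp %s grasp %s F %s w %.4f'%(o['time_s'],np.round(o['tool_rot'],2),np.round(p,4),np.round(g,4),np.round(o['contact_force'],1),o['grip_width']))
    print('twist %.3f  shift %.4f %.4f %.4f'%(-d,*w), 'axis',axis(),'q',np.round(o['qpos'],0))
E
python3 - <<'E'
from h import *
plan(.4437,-.3449,.13,5.4)
E
```

```text
t9.90 rot [-86.93   1.85   8.43] tcp [ 0.6455 -0.2381  0.3553] grasp [ 0.6393 -0.2306  0.2006] F [ 0.3 -0.5  0.2] w 0.0852
twist 0.053  shift -0.2029 0.0727 -0.0993 axis [-2.28  2.77] q [-25.  14.  91.   2.  78. -34.]
```

Emit:
drive_tool(
  targets=[-0.025,0.008,-0.012,0.053,-0.025,0.008,-0.012,0,-0.025,0.008,-0.012,0,-0.025,0.008,-0.012,0,-0.025,0.008,-0.012,0,-0.025,0.008,-0.012,0,-0.025,0.008,-0.012,0,-0.02,0.008,-0.012,0,0,0,0,0],
)

```text
time_s: 10.8
tcp_pos: [0.4522, -0.3525, 0.2903]
tool_rot: [-87.0, 1.9, 5.4]
contact_force: [-0.9, 0.5, 0.2]
grip_width: 0.0853
```

Run:
```python
from h import *
plan(.4437,-.3449,.13,5.4)
s=snap('scene','s3');cv2.imwrite('pics/s3c.png',cv2.resize(s['frame'][150:330,120:360,::-1],None,fx=3,fy=3))
plan(.4437,-.3449,.13,5.4)
```

```text
t10.80 rot [-87.03   1.95   5.43] tcp [ 0.4522 -0.3525  0.2903] grasp [ 0.4462 -0.345   0.1356] F [-0.9  0.5  0.2] w 0.0853
twist 0.001  shift -0.0023 0.0057 0.0001 axis [-2.22  2.77] q [-43.   4. 109.   1.  70. -49.]
t10.85 rot [-87.06   1.87   5.46] tcp [ 0.4532 -0.3521  0.2911] grasp [ 0.4474 -0.3447  0.1363] F [-0.7  0.2  0.1] w 0.0855
twist 0.001  shift -0.0035 0.0065 -0.0002 axis [-2.14  2.75] q [-43.   4. 109.   1.  70. -49.]
```

View pics/s3c.png

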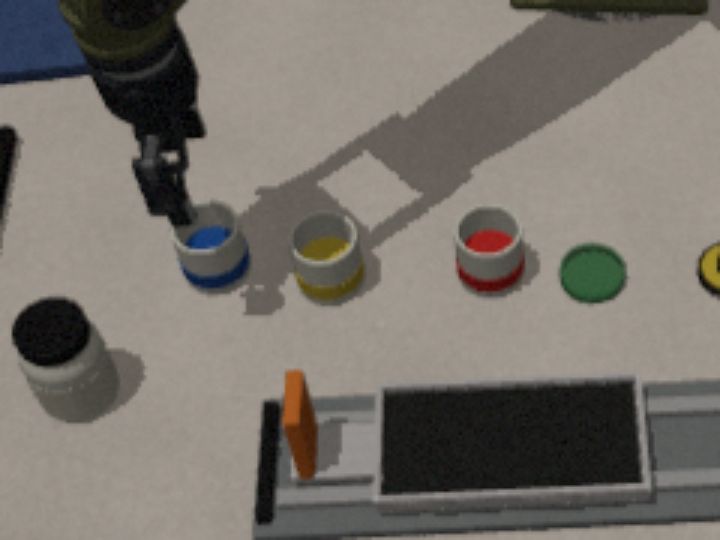

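Run:
```python
from h import *
plan(.4437,-.3449,.036,5.4)
```

```text
t10.85 rot [-87.06   1.87   5.46] tcp [ 0.4532 -0.3521  0.2911] grasp [ 0.4474 -0.3447  0.1363] F [-0.7  0.2  0.1] w 0.0855
twist 0.001  shift -0.0004 0.1003 -0.0050 axis [-2.14  2.75] q [-43.   4. 109.   1.  70. -49.]
```

Emit:
drive_tool(
  targets=[0,0.025,-0.0012,0,0,0.025,-0.0012,0,0,0.025,-0.0012,0,0,0.02,-0.0012,0,0,0,0,0],
)

```text
time_s: 11.35
tcp_pos: [0.4554, -0.3519, 0.1979]
tool_rot: [-87.4, 1.4, 5.6]
contact_force: [0.7, 0.8, -0.8]
grip_width: 0.0852
```

Run:
```python
from h import *
plan(.4437,-.3449,.036,5.4)
r.snapshot('scene')
plan(.4437,-.3449,.036,5.4)
```

```text
t11.35 rot [-87.4    1.4    5.59] tcp [ 0.4554 -0.3519  0.1979] grasp [ 0.4509 -0.3453  0.0431] F [ 0.7  0.8 -0.8] w 0.0852
twist 0.003  shift -0.0070 0.0073 0.0007 axis [-1.65  2.45] q [-43.  11. 112.   1.  60. -49.]
t11.40 rot [-87.52   1.3    5.59] tcp [ 0.4559 -0.3524  0.1995] grasp [ 0.4518 -0.346   0.0447] F [-0.6 -0.1  0.7] w 0.0861
twist 0.003  shift -0.0077 0.0089 0.0015 axis [-1.54  2.34] q [-43.  11. 112.   1.  60. -49.]
```

Emit:
drive_tool(
  targets=[-0.004,0.005,0.001,0,-0.004,0.004,0,0],
)

```text
time_s: 11.6
tcp_pos: [0.4495, -0.3522, 0.1936]
tool_rot: [-87.7, 1.1, 5.7]
contact_force: [-0.4, -0.4, -0.7]
grip_width: 0.0854
```

Emit:
drive_tool(
  targets=[0,0,0,0,0,0,0,0,0,0,0,0,0,0,0,0,0,0,0,0,0,0,0,0],
  jaw=0,
  newtons=40,
)

```text
time_s: 12.2
tcp_pos: [0.4493, -0.3525, 0.1956]
tool_rot: [-87.9, 1.0, 5.6]
contact_force: [0.1, 0.3, -1.5]
grip_width: 0.0591
```

Run:
```python
from h import *
plan(.4437,-.3449,.036,5.4)
```

```text
t12.20 rot [-87.87   0.98   5.64] tcp [ 0.4493 -0.3525  0.1956] grasp [ 0.4461 -0.347   0.0407] F [ 0.1  0.3 -1.5] w 0.0591
twist 0.004  shift -0.0021 0.0049 0.0022 axis [-1.18  2.02] q [-44.  10. 113.   1.  59. -50.]
```

Emit:
drive_tool(
  targets=[0,-0.03,0,0,0,-0.035,0,0,0,-0.035,0,0,0,-0.02,0,0,0,0,0,0],
  newtons=60,
)

```text
time_s: 12.7
tcp_pos: [0.4509, -0.356, 0.3157]
tool_rot: [-87.5, 1.3, 5.6]
contact_force: [-0.4, -0.9, -1.7]
grip_width: 0.0585
```

Run:
```python
from h import *
plan(.6406,-.137,.165,5.4)
```

```text
t12.70 rot [-87.52   1.28   5.65] tcp [ 0.4509 -0.356   0.3157] grasp [ 0.4468 -0.3497  0.1609] F [-0.4 -0.9 -1.7] w 0.0585
twist 0.004  shift 0.2128 -0.0005 0.1937 axis [-1.52  2.34] q [-44.   2. 108.   1.  72. -50.]
```

Emit:
drive_tool(
  targets=[0.02,-0.001,0.018,0,0.022,-0.001,0.02,0,0.022,-0.001,0.02,0,0.022,-0.001,0.02,0,0.022,-0.001,0.02,0,0.022,-0.001,0.02,0,0.022,-0.001,0.02,0,0.022,-0.001,0.02,0,0.022,-0.001,0.02,0,0.01,0,0.01,0,0,0,0,0,0,0,0,0],
)

```text
time_s: 13.9
tcp_pos: [0.6398, -0.1403, 0.3051]
tool_rot: [-86.8, 2.7, 5.5]
contact_force: [0.6, -0.3, -2.4]
grip_width: 0.0584
```

Run:
```python
from h import *
s=snap('scene','s4');cv2.imwrite('pics/s4c.png',cv2.resize(s['frame'][150:350,120:420,::-1],None,fx=2.6,fy=2.6))
plan(.6406,-.137,.1,5.4)
```

```text
t13.95 rot [-86.82   2.71   5.47] tcp [ 0.6395 -0.1405  0.305 ] grasp [ 0.6314 -0.1327  0.1504] F [-0.4  0.2 -2.2] w 0.0585
twist 0.001  shift 0.0111 0.0496 -0.0080 axis [-3.    2.91] q [-17.  13.  98.   2.  73. -23.]
```

View pics/s4c.png

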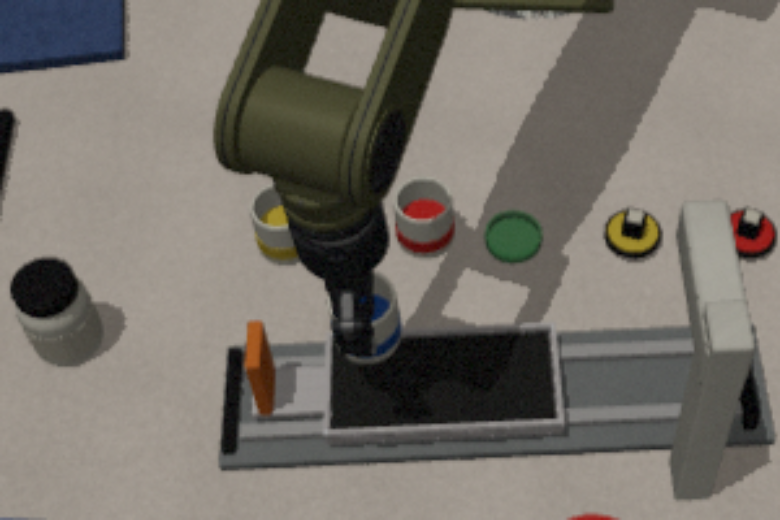

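Emit:
drive_tool(
  targets=[0.006,0.02,-0.005,0,0.005,0.02,-0.003,0,0,0.01,0,0,0,0,0,0],
)

```text
time_s: 14.35
tcp_pos: [0.6463, -0.1494, 0.2532]
tool_rot: [-86.9, 2.7, 5.2]
contact_force: [-0.2, -1.0, -1.8]
grip_width: 0.0585
```

Run:
```python
from h import *
r.snapshot('top')
plan(.6406,-.137,.081,5.4)
```

```text
t14.40 rot [-86.94   2.66   5.17] tcp [ 0.6465 -0.1495  0.2541] grasp [ 0.6386 -0.1419  0.0994] F [-1.   0.7 -2. ] w 0.0587
twist -0.004  shift 0.0033 0.0185 0.0037 axis [-2.92  2.81] q [-18.  17.  98.   2.  68. -24.]
```

Emit:
drive_tool(
  targets=[0.003,0.008,0.003,0,0,0.006,0,0,0,0.004,0,0,0,0.003,0,0],
)

```text
time_s: 14.8
tcp_pos: [0.6489, -0.1456, 0.2358]
tool_rot: [-87.1, 2.4, 5.1]
contact_force: [-7.2, 1.5, 14.4]
grip_width: 0.0585
```

Run:
```python
from h import *
plan(.6406,-.137,.081,5.4)
```

```text
t14.80 rot [-87.05   2.38   5.12] tcp [ 0.6489 -0.1456  0.2358] grasp [ 0.6418 -0.1383  0.0812] F [-7.2  1.5 14.4] w 0.0585
twist -0.005  shift -0.0010 0.0003 0.0014 axis [-2.63  2.72] q [-18.  18.  99.   2.  66. -23.]
```

Emit:
drive_tool(
  targets=[0,0.004,0,0,0,0.003,0,0,0,0.002,0,0],
)

```text
time_s: 15.1
tcp_pos: [0.65, -0.1456, 0.2359]
tool_rot: [-87.2, 2.3, 5.2]
contact_force: [-0.1, 0.3, -0.9]
grip_width: 0.059
```

Run:
```python
from h import *
plan(.6406,-.137,.081,5.4)
```

```text
t15.10 rot [-87.15   2.3    5.2 ] tcp [ 0.65   -0.1456  0.2359] grasp [ 0.6431 -0.1384  0.0813] F [-0.1  0.3 -0.9] w 0.0590
twist -0.004  shift -0.0023 0.0004 0.0017 axis [-2.54  2.63] q [-18.  18.  99.   2.  66. -23.]
```

Emit:
drive_tool(
  targets=[0,0,0,0,0,0,0,0,0,0,0,0],
  jaw=1,
)

```text
time_s: 15.4
tcp_pos: [0.6507, -0.1455, 0.2372]
tool_rot: [-87.2, 2.1, 5.2]
contact_force: [-0.5, -0.3, -0.5]
grip_width: 0.0856
```

Emit:
drive_tool(
  targets=[0,-0.025,0,0,0,-0.035,0,0,0,-0.035,0,0,0,-0.02,0,0,0,0,0,0],
)

```text
time_s: 15.9
tcp_pos: [0.6554, -0.1506, 0.3526]
tool_rot: [-87.1, 2.4, 5.2]
contact_force: [0.6, -0.1, -0.6]
grip_width: 0.0856
```

Run:
```python
from h import *
s=snap('scene','s5');cv2.imwrite('pics/s5c.png',cv2.resize(s['frame'][150:350,120:420,::-1],None,fx=2.6,fy=2.6))
plan(.4508,-.2397,.13,5.4)
```

```text
t15.95 rot [-87.05   2.5    5.23] tcp [ 0.655  -0.1505  0.3509] grasp [ 0.6476 -0.1431  0.1962] F [-0.1  0.7 -0.1] w 0.0855
twist -0.003  shift -0.2019 0.0710 -0.0814 axis [-2.76  2.71] q [-18.  13.  94.   2.  77. -23.]
```

View pics/s5c.png

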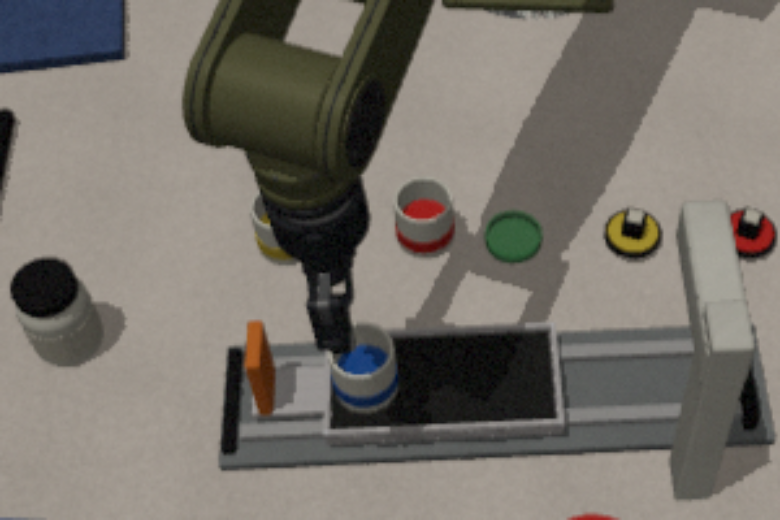

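Emit:
drive_tool(
  targets=[-0.015,0,-0.006,0,-0.025,0.006,-0.01,0,-0.025,0.009,-0.01,0,-0.025,0.009,-0.01,0,-0.025,0.009,-0.01,0,-0.025,0.009,-0.01,0,-0.025,0.009,-0.01,0,-0.025,0.009,-0.01,0,-0.008,0.009,-0.003,0,0,0,0,0],
)

```text
time_s: 16.95
tcp_pos: [0.4418, -0.2443, 0.2636]
tool_rot: [-86.1, 4.1, 5.3]
contact_force: [0.0, 0.3, -0.7]
grip_width: 0.0854
```

Run:
```python
from h import *
s=snap('scene','s6');cv2.imwrite('pics/s6c.png',cv2.resize(s['frame'][150:350,120:420,::-1],None,fx=2.6,fy=2.6))
plan(.4508,-.2397,.1,5.4)
```

```text
t17.00 rot [-86.09   4.08   5.33] tcp [ 0.4425 -0.2442  0.2642] grasp [ 0.4306 -0.2347  0.11  ] F [-0.6  0.9 -0.7] w 0.0854
twist -0.001  shift 0.0203 0.0081 -0.0074 axis [-4.41  3.51] q [-35.  -2. 119.   0.  69. -40.]
```

View pics/s6c.png

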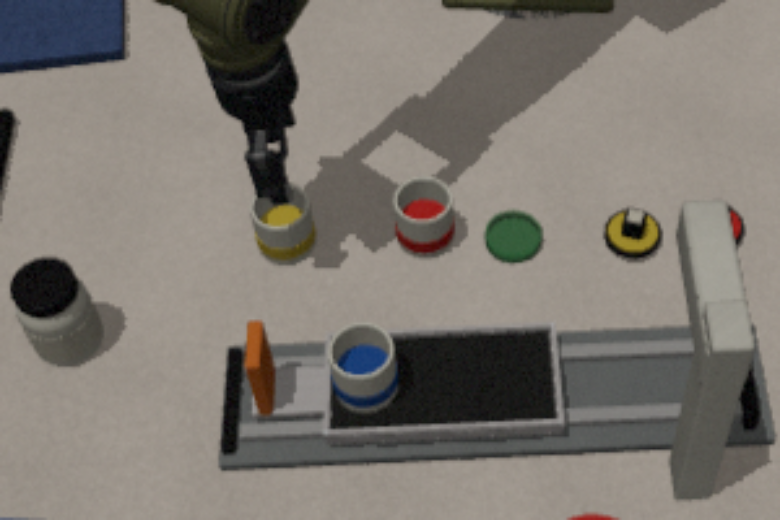

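Emit:
drive_tool(
  targets=[0.02,0,-0.007,0,0,0,0,0],
)

```text
time_s: 17.2
tcp_pos: [0.4642, -0.2489, 0.2622]
tool_rot: [-86.1, 4.0, 5.4]
contact_force: [0.7, 0.5, 0.5]
grip_width: 0.0855
```

Run:
```python
from h import *
r.snapshot('top')
plan(.4508,-.2397,.036,5.4)
```

```text
t17.25 rot [-86.04   4.11   5.38] tcp [ 0.4635 -0.2486  0.2621] grasp [ 0.4515 -0.239   0.1078] F [-0.3  0.1  0.5] w 0.0856
twist -0.000  shift 0.0044 0.0715 -0.0056 axis [-4.45  3.56] q [-34.   0. 116.   0.  69. -40.]
```

Emit:
drive_tool(
  targets=[0.0015,0.02,-0.0015,0,0.0015,0.02,-0.0015,0,0.0015,0.02,-0.0015,0,0,0.011,-0.001,0,0,0,0,0],
)

```text
time_s: 17.75
tcp_pos: [0.4651, -0.2477, 0.1911]
tool_rot: [-86.2, 3.9, 5.7]
contact_force: [-0.3, 0.1, -0.9]
grip_width: 0.0855
```

Run:
```python
from h import *
r.snapshot('top')
plan(.4508,-.2397,.036,5.4)
```

```text
t17.80 rot [-86.21   3.89   5.64] tcp [ 0.4654 -0.2479  0.1919] grasp [ 0.454  -0.2387  0.0376] F [-0.6  0.2  0. ] w 0.0856
twist 0.004  shift -0.0031 0.0018 -0.0008 axis [-4.23  3.39] q [-34.   6. 118.   1.  61. -40.]
```

Emit:
drive_tool(
  targets=[-0.003,0.002,0,0,0,0,0,0,0,0,0,0,0,0,0,0,0,0,0,0],
  jaw=0,
  newtons=80,
)

```text
time_s: 18.3
tcp_pos: [0.4631, -0.2486, 0.1938]
tool_rot: [-86.4, 3.6, 5.6]
contact_force: [-0.9, 0.2, -2.9]
grip_width: 0.0589
```

Run:
```python
from h import *
r.snapshot('top')
plan(.634,-.067,.165,5.4)
```

```text
t18.35 rot [-86.4    3.65   5.64] tcp [ 0.463  -0.2486  0.1937] grasp [ 0.4523 -0.2399  0.0393] F [ 0.8  0.9 -3.2] w 0.0583
twist 0.004  shift 0.1887 -0.1281 0.1633 axis [-3.98  3.22] q [-34.   6. 118.   0.  61. -40.]
```

Emit:
drive_tool(
  targets=[0,-0.03,0,0,0,-0.045,0,0,0,-0.045,0,0,0.02,-0.01,0.017,0,0.034,-0.003,0.03,0,0.036,-0.002,0.03,0,0.036,-0.002,0.03,0,0.036,-0.002,0.03,0,0.02,0,0.02,0,0,0,0,0],
)

```text
time_s: 19.35
tcp_pos: [0.6433, -0.0767, 0.3311]
tool_rot: [-86.1, 3.9, 5.4]
contact_force: [-0.6, -0.3, -2.7]
grip_width: 0.0588
```

Run:
```python
from h import *
r.snapshot('top')
plan(.634,-.067,.11,5.4)
```

```text
t19.40 rot [-86.18   3.99   5.34] tcp [ 0.6425 -0.0777  0.3308] grasp [ 0.6308 -0.0684  0.1765] F [-0.2  0.5 -2.8] w 0.0583
twist -0.001  shift 0.0079 0.0661 -0.0033 axis [-4.32  3.43] q [-12.  11.  98.   3.  76. -18.]
```

Emit:
drive_tool(
  targets=[0.005,0.025,-0.002,0,0.003,0.025,-0.002,0,0.001,0.016,0,0,0,0.015,0,0,0,0.006,0,0,0,0.004,0,0],
)

```text
time_s: 20.0
tcp_pos: [0.6425, -0.0791, 0.236]
tool_rot: [-86.3, 4.1, 5.1]
contact_force: [-0.2, -0.0, -1.6]
grip_width: 0.0585
```

Run:
```python
from h import *
plan(.634,-.067,.08,5.4)
```

```text
t20.00 rot [-86.28   4.08   5.15] tcp [ 0.6425 -0.0791  0.236 ] grasp [ 0.6307 -0.07    0.0817] F [-0.2 -0.  -1.6] w 0.0585
twist -0.004  shift 0.0037 0.0016 0.0026 axis [-4.38  3.34] q [-12.  17. 101.   3.  68. -18.]
```

Emit:
drive_tool(
  targets=[0.003,0.004,0.002,0,0,0.004,0,0,0,0.003,0,0],
)

```text
time_s: 20.3
tcp_pos: [0.6458, -0.0772, 0.2329]
tool_rot: [-86.4, 4.1, 5.2]
contact_force: [-2.3, 0.8, 1.0]
grip_width: 0.0583
```

Run:
```python
from h import *
plan(.634,-.067,.08,5.4)
```

```text
t20.30 rot [-86.37   4.08   5.16] tcp [ 0.6458 -0.0772  0.2329] grasp [ 0.634  -0.0684  0.0786] F [-2.3  0.8  1. ] w 0.0583
twist -0.004  shift 0.0000 -0.0013 0.0015 axis [-4.38  3.24] q [-12.  17. 100.   2.  67. -18.]
```

Contact. Press slightly, then release.

Emit:
drive_tool(
  targets=[0,0.004,0,0,0,0.003,0,0],
)

```text
time_s: 20.5
tcp_pos: [0.6467, -0.077, 0.2329]
tool_rot: [-86.5, 4.0, 5.2]
contact_force: [-4.0, 0.2, 3.5]
grip_width: 0.0585
```

Emit:
drive_tool(
  targets=[0,0,0,0,0,0,0,0,0,0,0,0],
  jaw=1,
)

```text
time_s: 20.8
tcp_pos: [0.6485, -0.0771, 0.2364]
tool_rot: [-86.6, 3.5, 5.2]
contact_force: [-0.5, -0.7, 0.2]
grip_width: 0.0856
```

Emit:
drive_tool(
  targets=[-0.001,-0.025,0.001,0,-0.002,-0.035,0.002,0,-0.002,-0.04,0.002,0,0,-0.02,0,0,0,0,0,0],
)

```text
time_s: 21.3
tcp_pos: [0.6515, -0.0789, 0.3589]
tool_rot: [-86.5, 3.6, 5.2]
contact_force: [1.0, 0.1, -0.1]
grip_width: 0.0857
```

Run:
```python
from h import *
s=snap('scene','s7');cv2.imwrite('pics/s7c.png',cv2.resize(s['frame'][150:350,120:420,::-1],None,fx=2.6,fy=2.6))
plan(.438,-.0966,.13,5.4)
```

```text
t21.35 rot [-86.48   3.75   5.21] tcp [ 0.6512 -0.0788  0.3574] grasp [ 0.6403 -0.0702  0.203 ] F [ 0.3 -0.2  0.3] w 0.0852
twist -0.003  shift -0.1987 0.0856 -0.0125 axis [-4.04  3.16] q [-12.  11.  95.   2.  79. -18.]
```

View pics/s7c.png

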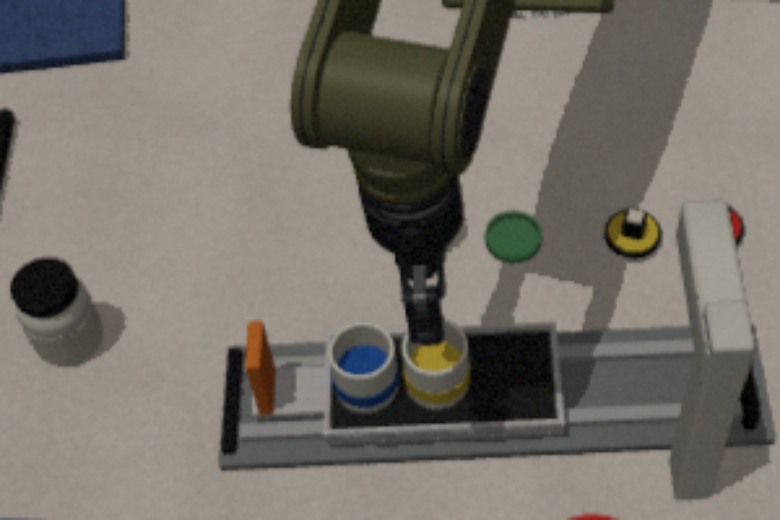

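Emit:
drive_tool(
  targets=[-0.02,0.005,-0.001,0,-0.035,0.01,-0.002,0,-0.038,0.016,-0.002,0,-0.038,0.016,-0.002,0,-0.038,0.016,-0.002,0,-0.025,0.01,-0.002,0,0,0,0,0],
)

```text
time_s: 22.05
tcp_pos: [0.4437, -0.1018, 0.2797]
tool_rot: [-86.0, 4.7, 5.3]
contact_force: [1.6, -0.1, -0.6]
grip_width: 0.0854
```

Run:
```python
from h import *
s=snap('scene','s8');cv2.imwrite('pics/s8c.png',cv2.resize(s['frame'][150:350,120:420,::-1],None,fx=2.6,fy=2.6))
plan(.438,-.0966,.1,5.4)
```

```text
t22.10 rot [-86.07   4.64   5.33] tcp [ 0.4449 -0.1018  0.2804] grasp [ 0.4314 -0.0924  0.1263] F [-0.1  0.2  0.1] w 0.0856
twist -0.001  shift 0.0083 0.0253 -0.0066 axis [-4.97  3.48] q [-20. -10. 124.   2.  72. -26.]
```

View pics/s8c.png

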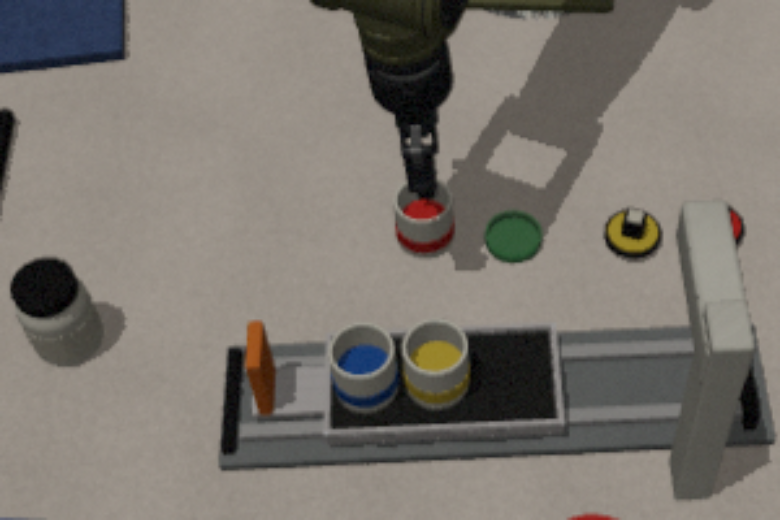

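Run:
```python
from h import *
plan(.438,-.0966,.036,5.4)
```

```text
t22.10 rot [-86.07   4.64   5.33] tcp [ 0.4449 -0.1018  0.2804] grasp [ 0.4314 -0.0924  0.1263] F [-0.1  0.2  0.1] w 0.0856
twist -0.001  shift 0.0134 0.0889 -0.0109 axis [-4.97  3.48] q [-20. -10. 124.   2.  72. -26.]
```

Emit:
drive_tool(
  targets=[0.007,0.014,-0.005,0,0.003,0.025,-0.002,0,0.002,0.025,-0.002,0,0.001,0.016,-0.001,0,0,0.008,-0.001,0,0,0,0,0],
)

```text
time_s: 22.7
tcp_pos: [0.4566, -0.1063, 0.1875]
tool_rot: [-86.1, 4.4, 5.4]
contact_force: [-0.0, 0.5, 0.3]
grip_width: 0.0853
```

Run:
```python
from h import *
r.snapshot('top')
plan(.438,-.0966,.036,5.4)
```

```text
t22.75 rot [-86.15   4.31   5.39] tcp [ 0.4568 -0.1064  0.1882] grasp [ 0.4443 -0.0971  0.034 ] F [0.3 0.  0.2] w 0.0855
twist -0.000  shift -0.0063 -0.0014 0.0012 axis [-4.64  3.43] q [-20.  -0. 125.   2.  61. -26.]
```

Emit:
drive_tool(
  targets=[-0.005,-0.002,0.001,0,0,0,0,0,0,0,0,0,0,0,0,0,0,0,0,0],
  jaw=0,
  newtons=80,
)

```text
time_s: 23.25
tcp_pos: [0.4534, -0.1064, 0.1954]
tool_rot: [-86.3, 4.0, 5.4]
contact_force: [0.2, 0.4, -1.3]
grip_width: 0.0587
```

Run:
```python
from h import *
r.snapshot('top')
plan(.6274,.003,.165,5.4)
```

```text
t23.30 rot [-86.3   4.    5.4] tcp [ 0.4534 -0.1064  0.1953] grasp [ 0.4417 -0.0975  0.041 ] F [-0.5  0.2 -2.9] w 0.0588
twist 0.000  shift 0.1852 -0.1317 0.0912 axis [-4.32  3.31] q [-20.  -2. 126.   2.  61. -26.]
```

Emit:
drive_tool(
  targets=[0,-0.03,0,0,0,-0.045,0,0,0,-0.045,0,0,0.018,-0.012,0.009,0,0.034,-0.004,0.017,0,0.038,-0.002,0.019,0,0.038,-0.002,0.019,0,0.036,-0.002,0.017,0,0.018,0,0.009,0,0,0,0,0],
)

```text
time_s: 24.3
tcp_pos: [0.6413, -0.0041, 0.3298]
tool_rot: [-86.2, 4.3, 5.2]
contact_force: [-0.6, 0.1, -2.2]
grip_width: 0.059
```

Run:
```python
from h import *
r.snapshot('top')
plan(.6274,.003,.083,5.4)
```

```text
t24.35 rot [-86.18   4.34   5.21] tcp [ 0.6404 -0.0047  0.3296] grasp [0.6278 0.0046 0.1754] F [-0.1  0.2 -2.2] w 0.0589
twist -0.003  shift 0.0064 0.0919 -0.0077 axis [-4.66  3.41] q [ -6.  10.  99.   3.  76. -12.]
```

Emit:
drive_tool(
  targets=[0.002,0.025,-0.003,0,0.002,0.025,-0.002,0,0.001,0.02,-0.002,0,0.001,0.015,0,0,0,0.006,0,0,0,0.004,0,0],
)

```text
time_s: 24.95
tcp_pos: [0.6361, -0.0084, 0.2333]
tool_rot: [-86.2, 4.4, 5.1]
contact_force: [-9.5, 0.4, 22.2]
grip_width: 0.0592
```

Run:
```python
from h import *
plan(.6274,.003,.081,5.4)
```

```text
t24.95 rot [-86.24   4.42   5.06] tcp [ 0.6361 -0.0084  0.2333] grasp [6.233e-01 6.000e-04 7.910e-02] F [-9.5  0.4 22.2] w 0.0592
twist -0.006  shift 0.0041 -0.0021 0.0021 axis [-4.72  3.35] q [ -6.  15. 102.   3.  67. -12.]
```

Emit:
drive_tool(
  targets=[0,-0.002,0,0,0,0,0,0,0,0,0,0,0,0,0,0],
  jaw=1,
)

```text
time_s: 25.35
tcp_pos: [0.6376, -0.0091, 0.2404]
tool_rot: [-86.3, 4.0, 5.0]
contact_force: [0.8, -0.6, -1.0]
grip_width: 0.0857
```

Emit:
drive_tool(
  targets=[-0.001,-0.025,0.001,0,-0.002,-0.035,0.002,0,-0.002,-0.04,0.002,0,0,-0.03,0,0,0,0,0,0],
)

```text
time_s: 25.85
tcp_pos: [0.6419, -0.012, 0.3746]
tool_rot: [-86.3, 4.1, 5.0]
contact_force: [0.5, 1.1, 0.4]
grip_width: 0.0859
```

Run:
```python
from h import *
s=snap('scene','s9');cv2.imwrite('pics/s9c.png',cv2.resize(s['frame'][150:350,120:420,::-1],None,fx=2.6,fy=2.6))
t=snap('top','t9');cv2.imwrite('pics/t9c.png',cv2.resize(t['frame'][140:340,140:540,::-1],None,fx=2,fy=2,interpolation=cv2.INTER_CUBIC))
plan(.649,-.231,.2,5.4)
```

```text
t25.95 rot [-86.23   4.51   5.06] tcp [ 0.6408 -0.0118  0.3695] grasp [ 0.6278 -0.0027  0.2153] F [ 0.3 -0.   0.1] w 0.0857
twist -0.006  shift 0.0008 0.0001 -0.2298 axis [-4.81  3.36] q [ -6.   8.  97.   3.  80. -12.]
```

View pics/s9c.png

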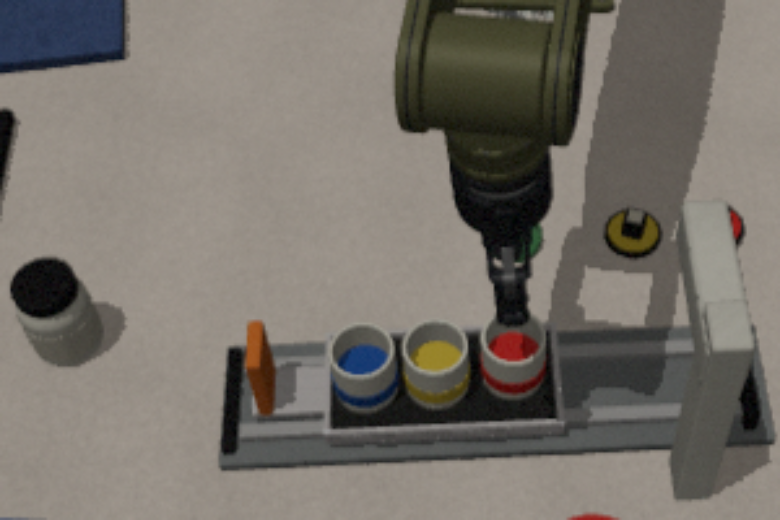

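View pics/t9c.png

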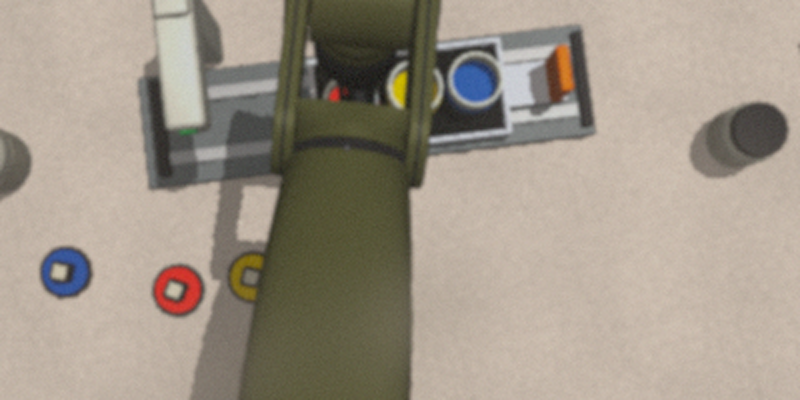

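Run:
```python
from h import *
s=r.snapshot('top')
blobs(s,(.016,.12))
print(np.round(onz(s,140+563/2,140+48/2,.12),4))
```

```text
red area 1470 cen [278.3  77.7] box [257  56  43  44] [0.903 0.079] [0.867 0.072]
red area 29 cen [307.  186.9] box [304 184   6   6] [0.643 0.019] [0.627 0.016]
red area 198 cen [116.3 213.9] box [109 207  16  15] [0.593 0.462] [0.581 0.426]
red area 349 cen [228.9 284.6] box [217 273  24  24] [0.423 0.204] [0.424 0.187]
orange area 155 cen [421.5 174.3] box [417 163  10  23] [ 0.664 -0.246] [ 0.646 -0.229]
yellow area 96 cen [340.  183.4] box [336 175   8  19] [ 0.648 -0.057] [ 0.632 -0.054]
yellow area 170 cen [261.9 277.7] box [255 268  16  22] [0.436 0.128] [0.436 0.117]
blue area 233 cen [479.  92.] box [466  59  50  47] [ 0.853 -0.388] [ 0.822 -0.36 ]
blue area 395 cen [440.8  91.8] box [413  61  53  47] [ 0.857 -0.299] [ 0.825 -0.278]
blue area 128 cen [409.   89.3] box [402  68  10  40] [ 0.865 -0.225] [ 0.832 -0.21 ]
blue area 37 cen [362.4  98.4] box [361  86   7  24] [ 0.847 -0.116] [ 0.816 -0.109]
blue area 27 cen [487.9  92.7] box [485  88   6  12] [ 0.851 -0.408] [ 0.819 -0.379]
blue area 76 cen [382.2 103.8] box [369  93  23  16] [ 0.833 -0.162] [ 0.802 -0.151]
blue area 280 cen [376.7 180.6] box [367 172  20  18] [ 0.652 -0.142] [ 0.636 -0.133]
blue area 230 cen [173.1 275.4] box [162 265  21  22] [0.448 0.332] [0.447 0.305]
[ 0.6686 -0.2298  0.12  ]
```

Emit:
drive_tool(
  targets=[0,0,-0.02,0,0,0,-0.04,0,0,0,-0.045,0,0,0,-0.045,0,0,0,-0.045,0,0,0,-0.03,0,0,0,0,0],
)

```text
time_s: 26.7
tcp_pos: [0.6558, -0.2401, 0.3306]
tool_rot: [-85.5, 6.2, 5.4]
contact_force: [-0.1, 0.4, -0.2]
grip_width: 0.0855
```

Run:
```python
from h import *
t=snap('top','t10');cv2.imwrite('pics/t10c.png',cv2.resize(t['frame'][140:340,140:540,::-1],None,fx=2,fy=2,interpolation=cv2.INTER_CUBIC))
plan(.649,-.231,.105,5.4)
```

```text
t26.75 rot [-85.4    6.26   5.49] tcp [ 0.6556 -0.2385  0.33  ] grasp [ 0.6377 -0.2278  0.1765] F [-0.3  0.7 -0.1] w 0.0854
twist 0.002  shift 0.0187 0.0693 -0.0099 axis [-6.64  3.98] q [-25.  18.  90.   1.  80. -30.]
```

View pics/t10c.png

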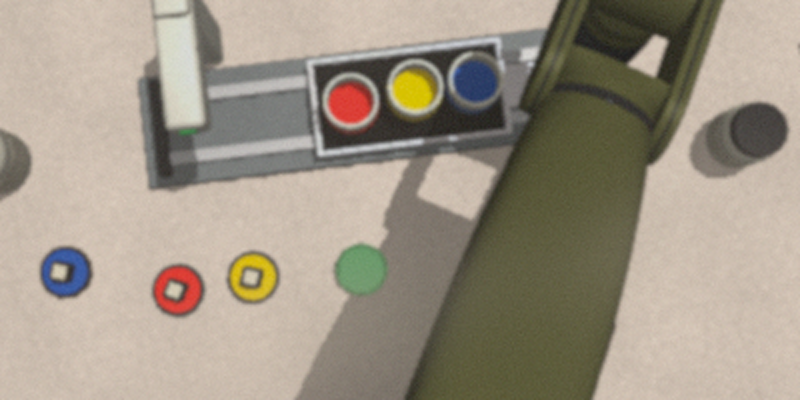

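Emit:
drive_tool(
  targets=[0.011,0.01,-0.005,0,0.006,0.02,-0.004,0,0.001,0.02,-0.001,0,0,0.015,0,0,0,0,0,0],
)

```text
time_s: 27.25
tcp_pos: [0.6651, -0.2366, 0.2516]
tool_rot: [-85.0, 6.8, 5.8]
contact_force: [-0.6, 0.9, -0.5]
grip_width: 0.0856
```

Run:
```python
from h import *
s=snap('scene','s11');cv2.imwrite('pics/s11c.png',cv2.resize(s['frame'][180:340,140:380,::-1],None,fx=3.2,fy=3.2))
plan(.647,-.231,.1,5.4)
```

```text
t27.30 rot [-85.01   6.74   5.76] tcp [ 0.6655 -0.2367  0.2528] grasp [ 0.6461 -0.2251  0.0994] F [-0.4  0.4 -0.4] w 0.0856
twist 0.006  shift 0.0003 -0.0011 -0.0059 axis [-7.17  4.29] q [-24.  23.  91.   1.  74. -30.]
```

View pics/s11c.png

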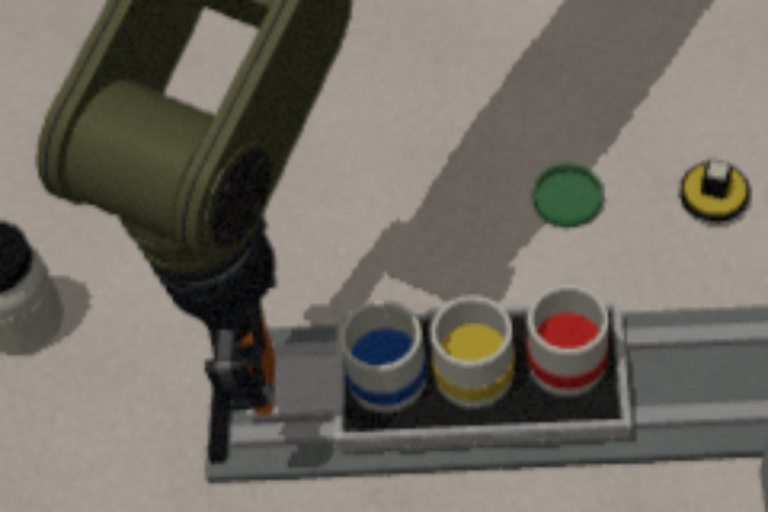

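Run:
```python
from h import *
s=r.snapshot('scene'); o=r.observe(); R=Ro.from_euler('xyz',o['tool_rot'],degrees=True).as_matrix()
for L in (.1,.13,.155,.173):
  for dx in (-.042,.042):
    q=proj(s,o['tcp_pos']+L*R[:,1]+dx*R[:,0]); print(L,dx,np.round([(q[0]-140)*3.2,(q[1]-180)*3.2]))
for dx in (-.025,.025):
  for z in (.12,.04):
    q=proj(s,[.648+dx,-.231+dx*.094,z]);print('tab',dx,z,np.round([(q[0]-140)*3.2,(q[1]-180)*3.2]))
```

```text
0.1 -0.042 [240. 254.]
0.1 0.042 [236. 363.]
0.13 -0.042 [250. 273.]
0.13 0.042 [246. 380.]
0.155 -0.042 [258. 288.]
0.155 0.042 [255. 393.]
0.173 -0.042 [263. 299.]
0.173 0.042 [261. 403.]
tab -0.025 0.12 [247. 298.]
tab -0.025 0.04 [262. 354.]
tab 0.025 0.12 [243. 357.]
tab 0.025 0.04 [259. 411.]
```

Emit:
drive_tool(
  targets=[0,0,-0.006,0,0,0,0,0,0,0,0,0,0,0,0,0,0,0,0,0],
  jaw=0,
  newtons=60,
)

```text
time_s: 27.85
tcp_pos: [0.667, -0.2438, 0.2579]
tool_rot: [-85.2, 6.3, 5.7]
contact_force: [-2.7, -0.3, -2.9]
grip_width: 0.0505
```

Run:
```python
from h import *
plan(.647,-.231,.1,5.4)
```

```text
t27.85 rot [-85.16   6.28   5.71] tcp [ 0.667  -0.2438  0.2579] grasp [ 0.6489 -0.2325  0.1044] F [-2.7 -0.3 -2.9] w 0.0505
twist 0.005  shift -0.0012 0.0047 0.0012 axis [-6.69  4.19] q [-25.  23.  90.   1.  75. -30.]
```

Emit:
drive_tool(
  targets=[-0.006,0,0,0,-0.006,0,0,0,-0.006,0,0,0],
  newtons=120,
)

```text
time_s: 28.15
tcp_pos: [0.6585, -0.2435, 0.2601]
tool_rot: [-85.6, 3.4, 5.6]
contact_force: [31.3, -0.2, -21.3]
grip_width: 0.0477
```

Run:
```python
from h import *
plan(.647,-.231,.1,5.4)
```

```text
t28.15 rot [-85.65   3.36   5.62] tcp [ 0.6585 -0.2435  0.2601] grasp [ 0.6483 -0.2327  0.1058] F [ 31.3  -0.2 -21.3] w 0.0477
twist 0.004  shift -0.0008 0.0060 0.0013 axis [-3.76  4.  ] q [-25.  21.  92.   2.  72. -31.]
```

Works well: x-tilt halved. Continue.

Emit:
drive_tool(
  targets=[-0.005,0,0,0,-0.005,0,0,0,-0.004,0,0,0],
)

```text
time_s: 28.45
tcp_pos: [0.6529, -0.2427, 0.2614]
tool_rot: [-86.1, 1.3, 5.6]
contact_force: [25.7, -0.6, -13.9]
grip_width: 0.048
```

Run:
```python
from h import *
plan(.647,-.231,.1,5.4)
```

```text
t28.45 rot [-86.11   1.27   5.58] tcp [ 0.6529 -0.2427  0.2614] grasp [ 0.6485 -0.2325  0.1068] F [ 25.7  -0.6 -13.9] w 0.0480
twist 0.003  shift -0.0012 0.0070 0.0012 axis [-1.64  3.75] q [-25.  20.  94.   3.  69. -32.]
```

Emit:
drive_tool(
  targets=[-0.006,0,0,0,-0.006,0,0,0,-0.005,0,0,0,-0.005,0,0,0],
)

```text
time_s: 28.85
tcp_pos: [0.6448, -0.2409, 0.2615]
tool_rot: [-86.9, -1.7, 5.6]
contact_force: [35.5, 0.2, -17.4]
grip_width: 0.0482
```

Run:
```python
from h import *
plan(.647,-.231,.1,5.4)
```

```text
t28.85 rot [-86.87  -1.7    5.62] tcp [ 0.6448 -0.2409  0.2615] grasp [ 0.6485 -0.2321  0.1068] F [ 35.5   0.2 -17.4] w 0.0482
twist 0.004  shift -0.0016 0.0068 0.0008 axis [1.39 3.28] q [-25.  18.  96.   4.  66. -33.]
```

Emit:
drive_tool(
  targets=[0.003,0,0,0,0,0,0,0],
)

```text
time_s: 29.05
tcp_pos: [0.6471, -0.2405, 0.2613]
tool_rot: [-86.9, -1.0, 5.8]
contact_force: [5.4, -0.0, -3.2]
grip_width: 0.048
```

Emit:
drive_tool(
  targets=[0,0,0,0,0,0,0,0,0,0,0,0,0,0,0,0],
  jaw=1,
  newtons=60,
)

```text
time_s: 29.45
tcp_pos: [0.6477, -0.241, 0.2636]
tool_rot: [-87.0, -1.3, 5.8]
contact_force: [0.0, 0.6, 0.1]
grip_width: 0.0854
```

Emit:
drive_tool(
  targets=[0,-0.03,0,0,0,-0.04,0,0,0,-0.04,0,0,0,-0.02,0,0,0,0,0,0],
)

```text
time_s: 29.95
tcp_pos: [0.6448, -0.2485, 0.3985]
tool_rot: [-87.0, -1.4, 5.7]
contact_force: [-0.6, -0.3, 0.1]
grip_width: 0.0855
```

Run:
```python
from h import *
t=snap('top','t12')
f=t['frame'][:,:,::-1]
cv2.imwrite('pics/t12a.png',cv2.resize(f[255:305,155:285],None,fx=6,fy=6,interpolation=cv2.INTER_CUBIC))
cv2.imwrite('pics/t12b.png',cv2.resize(f[150:230,280:400],None,fx=6.5,fy=6.5,interpolation=cv2.INTER_CUBIC))
plan(.434,.118,.18,5.4)
```

```text
t30.00 rot [-86.96  -1.28   5.74] tcp [ 0.6446 -0.2483  0.397 ] grasp [ 0.6473 -0.2398  0.2422] F [-0.2  0.5  0. ] w 0.0852
twist 0.006  shift -0.1800 0.0782 0.3726 axis [0.96 3.16] q [-26.  12.  89.   3.  79. -32.]
```

View pics/t12a.png

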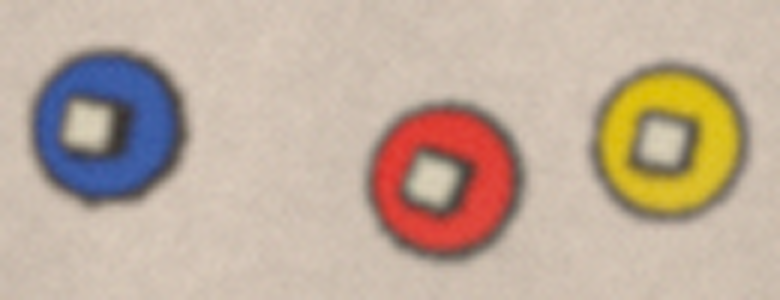

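View pics/t12b.png

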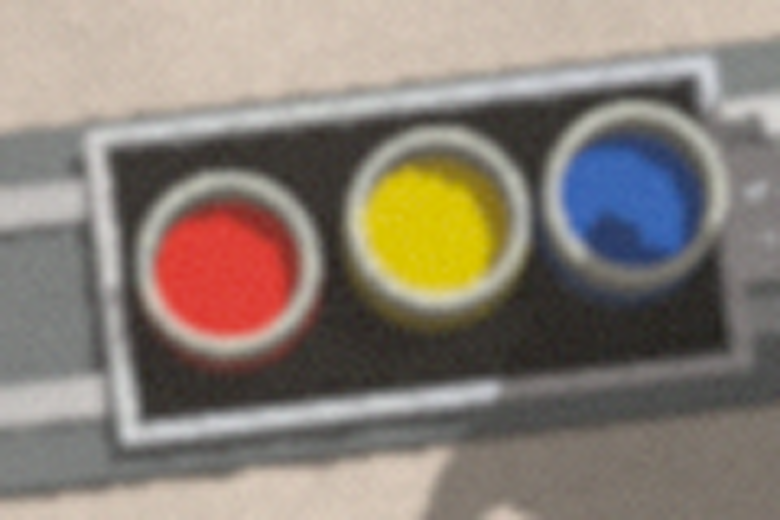

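```bash
cat >> h.py <<'E'
def lids(s):
    f=s['frame']; M=masks(f); hsv=cv2.cvtColor(f,cv2.COLOR_RGB2HSV)
    for k in('red','yellow','blue'):
        n,l,st,c=cv2.connectedComponentsWithStats(M[k])
        for i in range(1,n):
            if not(150<st[i,4]<420 and 20<=st[i,2]<=27 and 19<=st[i,3]<=27): continue
            x,y,w,h=st[i,:4]; K=8
            f8=cv2.resize(f[y:y+h,x:x+w],None,fx=K,fy=K,interpolation=cv2.INTER_CUBIC)
            hs=cv2.cvtColor(f8,cv2.COLOR_RGB2HSV)
            m=((hs[...,1]<80)&(hs[...,2]>140)).astype(np.uint8)
            yy,xx=np.mgrid[:m.shape[0],:m.shape[1]]; m[(xx-m.shape[1]/2)**2+(yy-m.shape[0]/2)**2>(6.5*K)**2]=0
            cs,_=cv2.findContours(m,cv2.RETR_EXTERNAL,cv2.CHAIN_APPROX_NONE); ct=max(cs,key=cv2.contourArea)
            (cx,cy),(rw,rh),a=cv2.minAreaRect(ct); box=cv2.boxPoints(((cx,cy),(rw,rh),a))/K+[x-.5,y-.5]
            P=np.array([onz(s,*b,.042)[:2] for b in box]); d=P[1]-P[0]; ya=np.degrees(np.arctan2(d[1],d[0])); ya=(ya+45)%90-45
            e=[np.linalg.norm(P[1]-P[0]),np.linalg.norm(P[2]-P[1])]
            print(k,'knob',np.round(P.mean(0),4),'size',np.round(e,4),'yaw %.1f'%ya,'flange',np.round(onz(s,x+w/2-.5,y+h/2-.5,.016)[:2],4))
E
python3 - <<'E'
from h import *
s=r.snapshot('top'); lids(s)
for n,q in dict(red=(229,265),yellow=(438,218),blue=(636,193)).items():
    print('pot',n,np.round(onz(s,280+(q[0]+.5)/6.5-.5,150+(q[1]+.5)/6.5-.5,.104)[:2],4))
E
```

```text
Traceback (most recent call last):
  File "h.py", line 58, in lids
    cs,_=cv2.findContours(m,cv2.RETR_EXTERNAL,cv2.CHAIN_APPROX_NONE); ct=max(cs,key=cv2.contourArea)
                                                                         ~~~^^^^^^^^^^^^^^^^^^^^^^^^
ValueError: max() iterable argument is empty
```

```bash
sed -i 's/CHAIN_APPROX_NONE); ct=max/CHAIN_APPROX_NONE)\n            if not cs: continue\n            ct=max/' h.py
python3 - <<'E'
from h import *
s=r.snapshot('top'); lids(s)
for n,q in dict(red=(229,265),yellow=(438,218),blue=(636,193)).items():
    print('pot',n,np.round(onz(s,280+(q[0]+.5)/6.5-.5,150+(q[1]+.5)/6.5-.5,.104)[:2],4))
E
```

```text
red knob [0.4232 0.2058] size [0.0167 0.0173] yaw -25.7 flange [0.423  0.2051]
yellow knob [0.4352 0.1193] size [0.0169 0.0174] yaw -15.4 flange [0.4342 0.1189]
blue knob [0.4474 0.3338] size [0.0163 0.0153] yaw -8.8 flange [0.4472 0.3334]
pot red [6.212e-01 1.000e-04]
pot yellow [ 0.6349 -0.0699]
pot blue [ 0.6412 -0.136 ]
```

Run:
```python
from h import *
plan(.4347,.1191,.14,-15.4)
```

```text
t30.10 rot [-86.74  -0.92   5.74] tcp [ 0.6441 -0.248   0.3925] grasp [ 0.6457 -0.239   0.2378] F [-0.4 -0.3 -1.7] w 0.0858
twist 0.369  shift -0.2978 0.1162 0.2830 axis [0.59 3.33] q [-26.  13.  90.   3.  79. -32.]
```

Emit:
drive_tool(
  targets=[0,0,0,0.123,0,0,0,0.123,-0.01,0,0.01,0.123,-0.03,0.004,0.028,0,-0.033,0.01,0.031,0,-0.033,0.012,0.032,0,-0.033,0.012,0.032,0,-0.033,0.014,0.032,0,-0.033,0.014,0.032,0,-0.033,0.014,0.032,0,-0.03,0.014,0.028,0,-0.02,0.014,0.018,0,-0.006,0,0.006,0,0,0,0,0],
)

```text
time_s: 31.5
tcp_pos: [0.4211, 0.12, 0.2698]
tool_rot: [-87.0, 3.5, -16.4]
contact_force: [-0.4, 0.3, 0.2]
grip_width: 0.0854
```

Run:
```python
from h import *
plan(.4347,.1191,.14,-15.4)
s=snap('scene','s13');cv2.imwrite('pics/s13c.png',cv2.resize(s['frame'][150:350,220:480,::-1],None,fx=3,fy=3))
plan(.4347,.1191,.1,-15.4)
```

```text
t31.50 rot [-86.96   3.54 -16.41] tcp [0.4211 0.12   0.2698] grasp [0.4143 0.1306 0.1154] F [-0.4  0.3  0.2] w 0.0854
twist -0.018  shift 0.0212 -0.0262 -0.0043 axis [-2.53  3.91] q [  8. -13. 128.   5.  68.  23.]
t31.55 rot [-86.98   3.58 -16.46] tcp [0.4213 0.1195 0.2696] grasp [0.4143 0.1301 0.1152] F [-0.2  0.3 -0.8] w 0.0854
twist -0.019  shift 0.0234 0.0135 -0.0059 axis [-2.57  3.91] q [  8. -13. 128.   5.  68.  23.]
```

View pics/s13c.png

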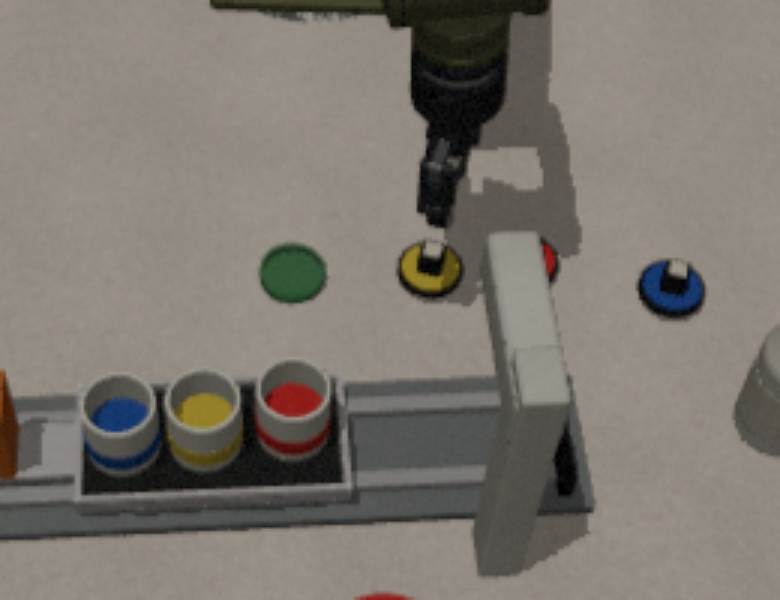

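Emit:
drive_tool(
  targets=[0.012,0.01,-0.003,-0.019,0.012,0.004,-0.003,0,0.002,0.018,-0.0015,0,0.001,0.02,-0.001,0,0,0,0,0],
)

```text
time_s: 32.05
tcp_pos: [0.4491, 0.1022, 0.2165]
tool_rot: [-86.9, 3.2, -15.8]
contact_force: [-0.8, 0.2, -0.3]
grip_width: 0.0856
```

Run:
```python
from h import *
r.snapshot('scene')
plan(.4347,.1191,.038,-15.4)
```

```text
t32.10 rot [-86.82   3.04 -15.8 ] tcp [0.4498 0.1023 0.218 ] grasp [0.4442 0.1128 0.0635] F [ 0.6 -0.8  0.1] w 0.0857
twist -0.007  shift -0.0095 0.0261 0.0021 axis [-2.06  3.88] q [  5.  -5. 127.   5.  61.  19.]
```

Emit:
drive_tool(
  targets=[-0.005,0.008,0.003,-0.007,-0.003,0.01,0,0,0,0.008,0,0,0,0,0,0],
)

```text
time_s: 32.5
tcp_pos: [0.4436, 0.1088, 0.1938]
tool_rot: [-86.7, 2.7, -15.5]
contact_force: [0.1, -0.7, 0.5]
grip_width: 0.0854
```

Run:
```python
from h import *
r.snapshot('scene')
plan(.4347,.1191,.038,-15.4)
```

```text
t32.55 rot [-86.68   2.71 -15.49] tcp [0.4438 0.1088 0.1943] grasp [0.4392 0.1194 0.0397] F [-0.4  0.1  0.1] w 0.0852
twist -0.001  shift -0.0042 0.0018 -0.0016 axis [-1.72  3.92] q [  6.  -4. 128.   5.  57.  19.]
```

Emit:
drive_tool(
  targets=[-0.004,0.002,-0.002,0,0,0,0,0],
)

```text
time_s: 32.75
tcp_pos: [0.4392, 0.1083, 0.1926]
tool_rot: [-86.7, 2.7, -15.5]
contact_force: [0.0, -0.2, 0.4]
grip_width: 0.0852
```

Emit:
drive_tool(
  targets=[0,0,0,0,0,0,0,0,0,0,0,0,0,0,0,0,0,0,0,0,0,0,0,0,0,0,0,0],
  jaw=0,
  newtons=40,
)

```text
time_s: 33.45
tcp_pos: [0.4399, 0.1083, 0.1941]
tool_rot: [-86.6, 2.5, -15.5]
contact_force: [-0.1, -0.4, 0.4]
grip_width: 0.0212
```

Run:
```python
from h import *
s=snap('scene','s14');cv2.imwrite('pics/s14c.png',cv2.resize(s['frame'][180:280,300:430,::-1],None,fx=6,fy=6))
plan(.4347,.1191,.038,-15.4)
```

```text
t33.50 rot [-86.6    2.5  -15.45] tcp [0.4399 0.1083 0.1941] grasp [0.4359 0.119  0.0395] F [0.1 0.3 0. ] w 0.0215
twist -0.001  shift -0.0011 0.0015 -0.0003 axis [-1.5   3.94] q [  6.  -4. 128.   5.  57.  19.]
```

View pics/s14c.png

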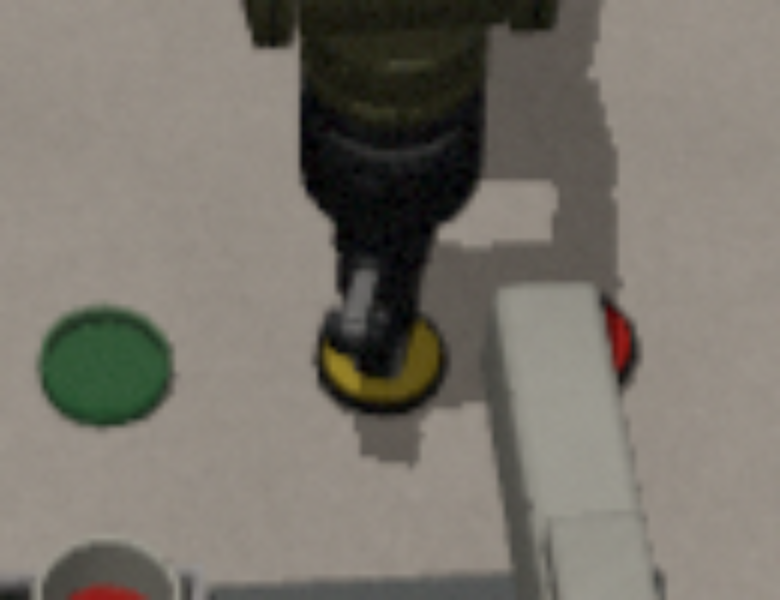

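Run:
```python
from h import *
plan(.635,-.070,.19,-15.4)
```

```text
t33.50 rot [-86.6    2.5  -15.45] tcp [0.4399 0.1083 0.1941] grasp [0.4359 0.119  0.0395] F [0.1 0.3 0. ] w 0.0215
twist -0.001  shift 0.2354 -0.1683 -0.1195 axis [-1.5   3.94] q [  6.  -4. 128.   5.  57.  19.]
```

Emit:
drive_tool(
  targets=[0,-0.025,0,0,0,-0.045,0,0,0,-0.045,0,0,0,-0.03,0,0,0,0,0,0],
  newtons=70,
)

```text
time_s: 34.0
tcp_pos: [0.4425, 0.0979, 0.3406]
tool_rot: [-86.8, 2.9, -15.5]
contact_force: [1.3, -0.1, -0.9]
grip_width: 0.0204
```

Run:
```python
from h import *
s=snap('scene','s15');cv2.imwrite('pics/s15c.png',cv2.resize(s['frame'][130:280,270:430,::-1],None,fx=4,fy=4))
plan(.635,-.070,.19,-15.4)
```

```text
t34.05 rot [-86.85   3.12 -15.45] tcp [0.4419 0.0979 0.3383] grasp [0.4361 0.1084 0.1838] F [-0.8 -0.1  0. ] w 0.0202
twist -0.001  shift 0.2385 -0.0257 -0.1179 axis [-2.16  3.86] q [  5. -16. 123.   4.  75.  19.]
```

View pics/s15c.png

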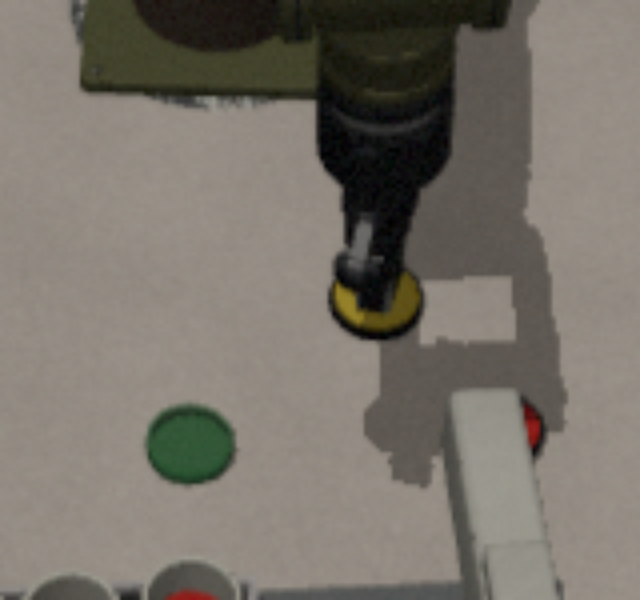

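Emit:
drive_tool(
  targets=[0.018,-0.005,-0.009,0,0.033,-0.006,-0.016,0,0.037,-0.006,-0.018,0,0.037,-0.005,-0.018,0,0.037,-0.005,-0.018,0,0.037,-0.005,-0.018,0,0.025,-0.002,-0.013,0,0.012,0,-0.007,0,0,0,0,0],
)

```text
time_s: 34.95
tcp_pos: [0.6408, -0.085, 0.326]
tool_rot: [-87.0, 5.0, -15.3]
contact_force: [0.1, -0.2, -0.4]
grip_width: 0.0205
```

Run:
```python
from h import *
s=snap('scene','s16');cv2.imwrite('pics/s16c.png',cv2.resize(s['frame'][180:330,200:400,::-1],None,fx=4,fy=4))
plan(.635,-.070,.15,-15.4)
```

```text
t35.00 rot [-87.03   5.12 -15.26] tcp [ 0.6401 -0.0843  0.3256] grasp [ 0.6289 -0.0729  0.1714] F [-0.9  0.1 -0.5] w 0.0205
twist 0.003  shift 0.0070 0.0211 0.0034 axis [-4.15  4.2 ] q [-13.  11.  98.   3.  76.   2.]
```

View pics/s16c.png

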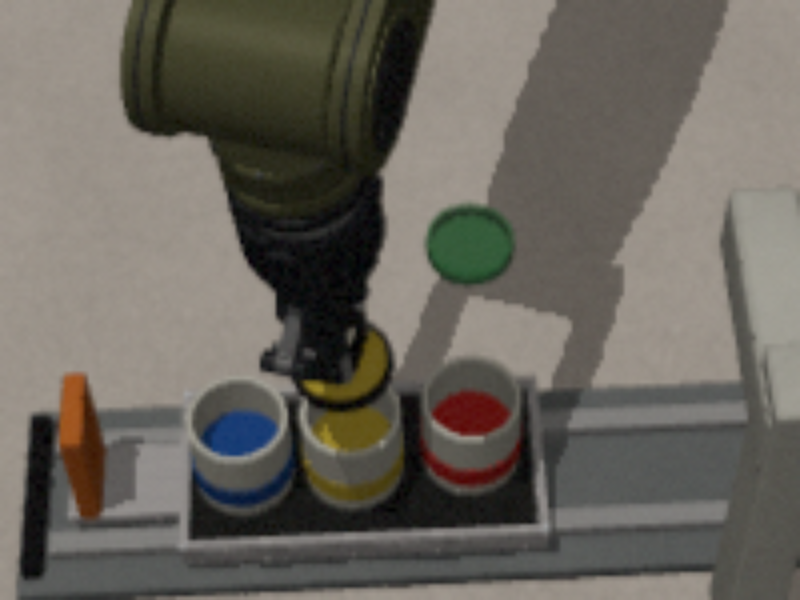

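Emit:
drive_tool(
  targets=[0.006,0.008,0.003,0,0.003,0.01,0.001,0,0,0,0,0],
)

```text
time_s: 35.3
tcp_pos: [0.647, -0.079, 0.3024]
tool_rot: [-87.0, 5.4, -15.2]
contact_force: [-0.0, 1.0, -0.5]
grip_width: 0.0207
```

Run:
```python
from h import *
s=snap('scene','s17');cv2.imwrite('pics/s17c.png',cv2.resize(s['frame'][230:310,240:350,::-1],None,fx=7,fy=7,interpolation=cv2.INTER_CUBIC))
t=snap('top','t17');cv2.imwrite('pics/t17c.png',cv2.resize(t['frame'][150:230,280:400,::-1],None,fx=6.5,fy=6.5,interpolation=cv2.INTER_CUBIC))
plan(.637,-.070,.137,-15.4)
```

```text
t35.40 rot [-87.01   5.3  -15.16] tcp [ 0.6473 -0.0793  0.3042] grasp [ 0.6356 -0.0677  0.1501] F [ 0.6 -0.  -0.5] w 0.0204
twist 0.004  shift 0.0031 0.0127 -0.0025 axis [-4.32  4.27] q [-12.  13.  98.   3.  74.   2.]
```

View pics/s17c.png

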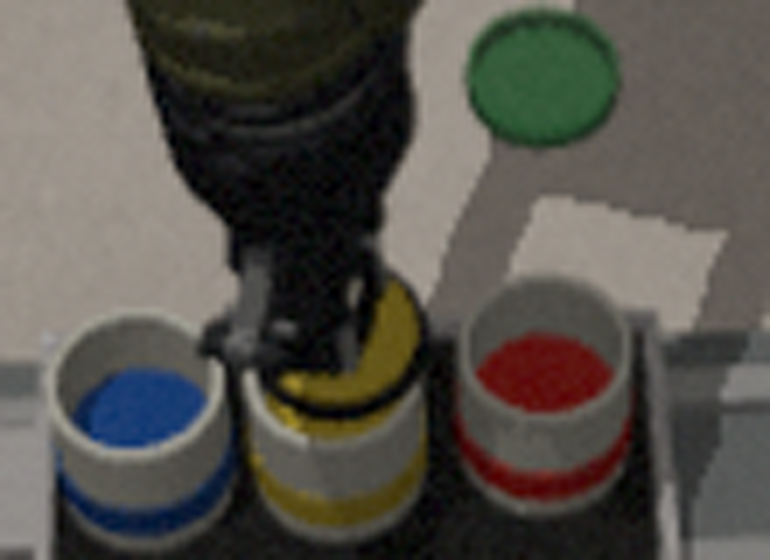

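View pics/t17c.png

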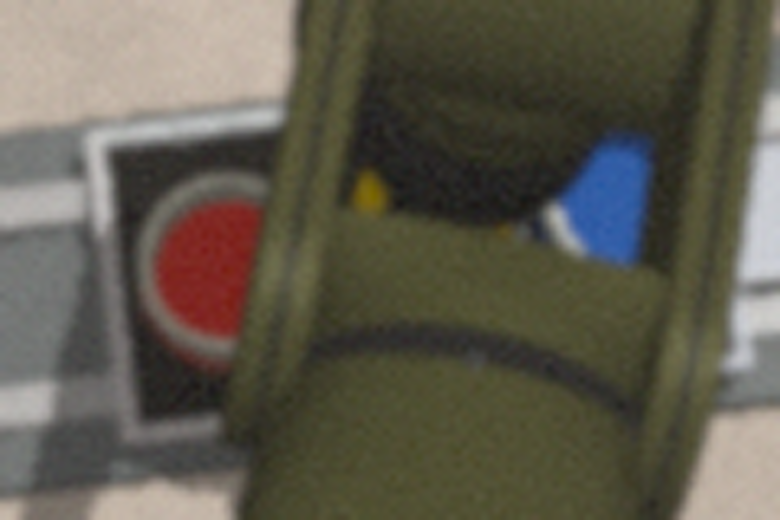

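Emit:
drive_tool(
  targets=[0.002,0.005,-0.002,0,0.001,0.005,-0.001,0,0,0.003,0,0,0,0,0,0],
)

```text
time_s: 35.8
tcp_pos: [0.6485, -0.0816, 0.2915]
tool_rot: [-87.0, 5.1, -15.1]
contact_force: [-0.5, -0.6, -1.1]
grip_width: 0.0203
```

Run:
```python
from h import *
s=snap('scene','s18');cv2.imwrite('pics/s18c.png',cv2.resize(s['frame'][230:310,240:350,::-1],None,fx=7,fy=7,interpolation=cv2.INTER_CUBIC))
plan(.637,-.070,.137,-15.4)
```

```text
t35.85 rot [-87.01   5.12 -15.11] tcp [ 0.6486 -0.0817  0.2918] grasp [ 0.6373 -0.0702  0.1376] F [-0.4 -0.  -0.1] w 0.0206
twist 0.005  shift -0.0003 0.0006 0.0001 axis [-4.15  4.22] q [-12.  14.  98.   3.  73.   2.]
```

View pics/s18c.png

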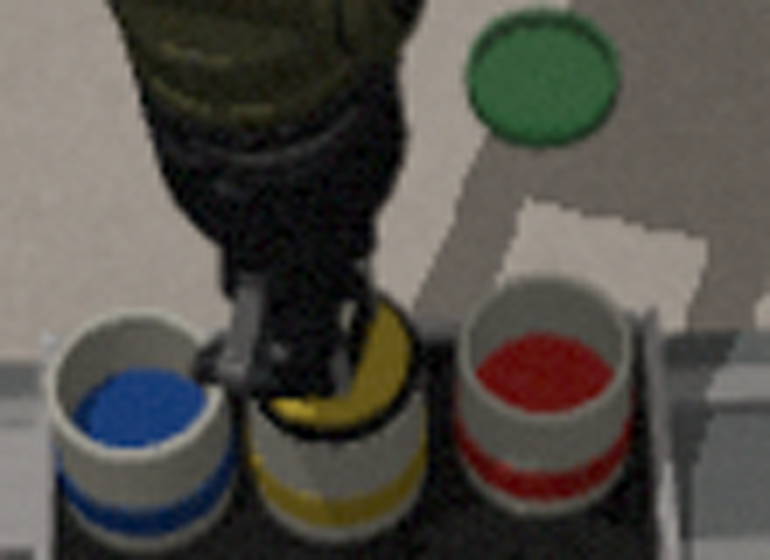

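Emit:
drive_tool(
  targets=[0,0.003,0,0,0,0.003,0,0],
)

```text
time_s: 36.05
tcp_pos: [0.6499, -0.0817, 0.2908]
tool_rot: [-87.0, 4.6, -15.1]
contact_force: [-1.5, -0.3, 9.2]
grip_width: 0.0207
```

Run:
```python
from h import *
plan(.637,-.070,.137,-15.4)
```

```text
t36.05 rot [-86.97   4.64 -15.13] tcp [ 0.6499 -0.0817  0.2908] grasp [ 0.6399 -0.0706  0.1365] F [-1.5 -0.3  9.2] w 0.0207
twist 0.005  shift -0.0030 -0.0002 -0.0002 axis [-3.68  4.13] q [-12.  14.  98.   3.  72.   2.]
```

Emit:
drive_tool(
  targets=[0,0,0,0,0,0,0,0,0,0,0,0],
  jaw=0.6,
)

```text
time_s: 36.35
tcp_pos: [0.6503, -0.0819, 0.2923]
tool_rot: [-87.0, 4.5, -15.1]
contact_force: [0.1, 0.7, -1.0]
grip_width: 0.0514
```

Emit:
drive_tool(
  targets=[-0.001,-0.025,0.001,0,-0.002,-0.035,0.002,0,-0.002,-0.035,0.002,0,0,0,0,0],
)

```text
time_s: 36.75
tcp_pos: [0.6521, -0.0825, 0.3868]
tool_rot: [-87.0, 4.9, -15.1]
contact_force: [0.7, 0.6, -0.1]
grip_width: 0.0511
```

Run:
```python
from h import *
s=snap('scene','s19');cv2.imwrite('pics/s19c.png',cv2.resize(s['frame'][230:310,240:350,::-1],None,fx=7,fy=7,interpolation=cv2.INTER_CUBIC))
t=snap('top','t19'); lids(t)
plan(.423,.2054,.14,-25.7)
```

```text
red knob [0.4231 0.2056] size [0.0161 0.0164] yaw -27.8 flange [0.423  0.2051]
blue knob [0.4472 0.334 ] size [0.0157 0.0151] yaw -13.2 flange [0.4472 0.3334]
t36.85 rot [-87.01   5.38 -15.14] tcp [ 0.651  -0.0823  0.3812] grasp [ 0.6391 -0.0707  0.2271] F [-0.7  0.5 -0.7] w 0.0513
twist 0.184  shift -0.3041 0.1238 0.1507 axis [-4.4   4.28] q [-12.  10.  94.   3.  82.   2.]
```

View pics/s19c.png

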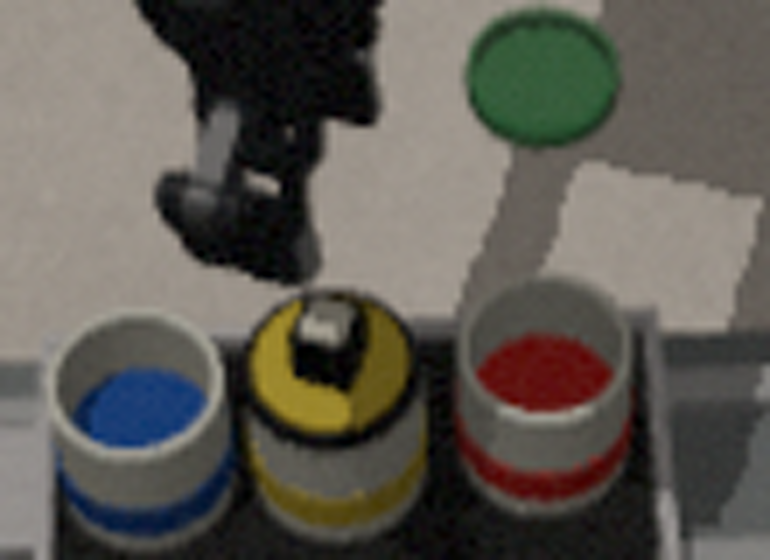

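Emit:
drive_tool(
  targets=[-0.01,0,0.005,0.1,-0.025,0,0.013,0.1,-0.036,0.01,0.018,0,-0.038,0.013,0.019,0,-0.038,0.013,0.019,0,-0.038,0.013,0.019,0,-0.038,0.013,0.019,0,-0.036,0.013,0.018,0,-0.025,0.013,0.012,0,-0.01,0.008,0.005,0,0,0,0,0],
  jaw=1,
)

```text
time_s: 37.95
tcp_pos: [0.4318, 0.1925, 0.2968]
tool_rot: [-89.3, 7.6, -27.5]
contact_force: [-0.5, -0.6, 0.1]
grip_width: 0.0853
```

Run:
```python
from h import *
r.snapshot('top')
plan(.423,.2054,.1,-26.5)
```

```text
t38.00 rot [-89.27   7.56 -27.53] tcp [0.4324 0.192  0.2973] grasp [0.4152 0.2032 0.1437] F [ 0.5 -0.7  0.3] w 0.0853
twist -0.018  shift 0.0116 0.0426 0.0048 axis [-6.35  4.13] q [ 16.  -9. 122.   6.  73.  42.]
```

Emit:
drive_tool(
  targets=[0.008,0.01,0.003,-0.018,0.004,0.02,0.002,0,0.002,0.025,-0.001,0,0.002,0.025,-0.001,0,0,0,0,0,0,0,0,0,0,0,0,0,0,0,0,0,0,0,0,0,0,0,0,0],
)

```text
time_s: 39.0
tcp_pos: [0.4497, 0.1875, 0.2212]
tool_rot: [-88.7, 6.8, -27.0]
contact_force: [0.7, -0.9, 0.3]
grip_width: 0.0854
```

Run:
```python
from h import *
plan(.423,.2054,.038,-26.5)
```

```text
t39.00 rot [-88.7    6.82 -26.98] tcp [0.4497 0.1875 0.2212] grasp [0.435  0.1989 0.0673] F [ 0.7 -0.9  0.3] w 0.0854
twist -0.008  shift -0.0100 0.0307 -0.0003 axis [-5.47  4.25] q [ 15.  -2. 123.   6.  63.  39.]
```

Emit:
drive_tool(
  targets=[-0.005,0.01,0,-0.008,-0.003,0.01,0,0,0,0.005,0,0,0,0,0,0,0,0,0,0,0,0,0,0,0,0,0,0,0,0,0,0,0,0,0,0,0,0,0,0,0,0,0,0,0,0,0,0,0,0,0,0,0,0,0,0],
)

```text
time_s: 40.4
tcp_pos: [0.4395, 0.1938, 0.1961]
tool_rot: [-88.6, 6.7, -26.4]
contact_force: [0.2, 0.8, -0.3]
grip_width: 0.0855
```

Run:
```python
from h import *
plan(.423,.2054,.038,-26.5)
```

```text
t40.40 rot [-88.57   6.73 -26.42] tcp [0.4395 0.1938 0.1961] grasp [0.4249 0.2053 0.0422] F [ 0.2  0.8 -0.3] w 0.0855
twist 0.001  shift -0.0013 0.0044 -0.0009 axis [-5.38  4.27] q [ 16.  -0. 124.   6.  60.  39.]
```

Emit:
drive_tool(
  targets=[0,-0.03,0,0,0,-0.045,0,0,0,-0.045,0,0,0,-0.045,0,0,0,-0.02,0,0,0,0,0,-0.14,0,0,0,-0.14,0,0,0,-0.14,0,0,0,-0.14],
)

```text
time_s: 41.3
tcp_pos: [0.4568, 0.1792, 0.3877]
tool_rot: [-85.1, 4.9, 7.0]
contact_force: [0.6, -0.1, -0.1]
grip_width: 0.0853
```

Run:
```python
from h import *
plan(.648,-.231,.2,5.4)
```

```text
t41.30 rot [-85.14   4.87   7.  ] tcp [0.4568 0.1792 0.3877] grasp [0.4422 0.1906 0.2339] F [ 0.6 -0.1 -0.1] w 0.0853
twist 0.028  shift 0.1675 -0.0169 -0.4392 axis [-5.4   4.23] q [ 14. -12. 115.   5.  82.   6.]
```

Emit:
drive_tool(
  targets=[0.007,0,-0.02,0.028,0.014,-0.003,-0.035,0,0.014,-0.003,-0.038,0,0.014,-0.003,-0.038,0,0.014,-0.003,-0.038,0,0.014,-0.002,-0.038,0,0.014,-0.002,-0.038,0,0.014,0,-0.038,0,0.014,0,-0.038,0,0.014,0,-0.038,0,0.014,0,-0.035,0,0.014,0,-0.025,0,0.007,0,-0.015,0,0,0,0,0],
)

```text
time_s: 42.7
tcp_pos: [0.6715, -0.2534, 0.3493]
tool_rot: [-85.1, 4.9, 5.7]
contact_force: [0.7, -0.0, 0.1]
grip_width: 0.0851
```

Run:
```python
from h import *
r.snapshot('top')
plan(.648,-.231,.13,5.4)
```

```text
t42.75 rot [-85.07   4.97   5.7 ] tcp [ 0.6712 -0.2524  0.3493] grasp [ 0.6565 -0.2405  0.1954] F [ 0.2  0.6 -0.4] w 0.0852
twist 0.005  shift -0.0019 0.0665 0.0046 axis [-5.41  4.41] q [-25.  19.  86.   2.  82. -31.]
```

Emit:
drive_tool(
  targets=[-0.003,0.015,0.004,0,0.002,0.025,0.001,0,0.002,0.025,-0.002,0,0.001,0.018,-0.001,0,0,0.005,0,0,0,0,0,0],
)

```text
time_s: 43.35
tcp_pos: [0.6608, -0.2352, 0.2568]
tool_rot: [-84.9, 5.1, 6.0]
contact_force: [-0.4, -0.3, 0.3]
grip_width: 0.0851
```

Run:
```python
from h import *
r.snapshot('top')
plan(.648,-.231,.103,5.4)
```

```text
t43.40 rot [-84.92   5.06   6.03] tcp [ 0.6609 -0.2352  0.2573] grasp [ 0.6459 -0.223   0.1035] F [ 0.1 -0.3 -0.4] w 0.0854
twist 0.011  shift 0.0013 -0.0003 -0.0082 axis [-5.54  4.52] q [-24.  22.  92.   2.  73. -31.]
```

Emit:
drive_tool(
  targets=[0.001,0,-0.008,0.011,0,0,0,0,0,0,0,0,0,0,0,0,0,0,0,0],
  jaw=0,
  newtons=120,
)

```text
time_s: 43.9
tcp_pos: [0.6628, -0.2438, 0.2605]
tool_rot: [-85.0, 4.8, 5.3]
contact_force: [-4.8, 1.4, -3.0]
grip_width: 0.0485
```

Emit:
drive_tool(
  targets=[-0.006,0,0,0,-0.006,0,0,0,-0.006,0,0,0,-0.006,0,0,0],
)

```text
time_s: 44.3
tcp_pos: [0.652, -0.243, 0.2621]
tool_rot: [-85.6, 0.9, 5.2]
contact_force: [33.4, -0.8, -19.1]
grip_width: 0.0482
```

Run:
```python
from h import *
plan(.648,-.231,.103,5.4)
```

```text
t44.30 rot [-85.6    0.95   5.15] tcp [ 0.652  -0.243   0.2621] grasp [ 0.6484 -0.2314  0.1075] F [ 33.4  -0.8 -19.1] w 0.0482
twist -0.004  shift -0.0003 0.0046 0.0001 axis [-1.34  4.29] q [-25.  20.  94.   4.  69. -32.]
```

Emit:
drive_tool(
  targets=[-0.006,0,0,0,-0.006,0,0,0,-0.006,0,0,0,-0.006,0,0,0],
)

```text
time_s: 44.7
tcp_pos: [0.6435, -0.241, 0.2622]
tool_rot: [-86.4, -2.3, 5.2]
contact_force: [15.3, -0.6, -19.2]
grip_width: 0.0472
```

Run:
```python
from h import *
plan(.648,-.231,.103,5.4)
```

```text
t44.70 rot [-86.38  -2.28   5.19] tcp [ 0.6435 -0.241   0.2622] grasp [ 0.6487 -0.2307  0.1076] F [ 15.3  -0.6 -19.2] w 0.0472
twist -0.004  shift -0.0009 0.0046 -0.0005 axis [1.94 3.81] q [-26.  18.  96.   5.  66. -33.]
```

Emit:
drive_tool(
  targets=[0.001,0,0,0,0,0,0,0,0,0,0,0,0,0,0,0],
  jaw=1,
  newtons=60,
)

```text
time_s: 45.1
tcp_pos: [0.6459, -0.2409, 0.2645]
tool_rot: [-86.5, -2.5, 5.2]
contact_force: [-0.5, -0.2, -0.3]
grip_width: 0.0853
```

Emit:
drive_tool(
  targets=[0,-0.03,0,0,0,-0.045,0,0,0,-0.045,0,0,0,-0.02,0,0,0,0,0,0.14,0,0,0,0.14,0,0,0,0.14,0,0,0,0.13],
)

```text
time_s: 45.9
tcp_pos: [0.6372, -0.2531, 0.4134]
tool_rot: [-85.8, -0.3, -27.7]
contact_force: [0.4, -0.1, 0.3]
grip_width: 0.0852
```

Run:
```python
from h import *
s=r.snapshot('top'); lids(s); blobs(s,(.016,.12)) if 0 else None
plan(.423,.2054,.15,-26.5)
```

```text
red knob [0.4232 0.2058] size [0.0165 0.0176] yaw -21.7 flange [0.423  0.2051]
yellow knob [ 0.653  -0.0737] size [0.0185 0.0178] yaw -16.3 flange [ 0.6523 -0.0735]
blue knob [0.4473 0.3339] size [0.0163 0.0152] yaw -11.0 flange [0.4472 0.3334]
t45.95 rot [-85.82  -0.26 -27.88] tcp [ 0.6372 -0.2532  0.4136] grasp [ 0.6431 -0.2435  0.259 ] F [-0.9  1.   0.2] w 0.0851
twist -0.024  shift -0.3980 0.1283 0.2950 axis [2.18 3.57] q [-27.  11.  89.   4.  79.   0.]
```

Emit:
drive_tool(
  targets=[-0.018,0,0.013,-0.05,-0.032,0,0.024,0,-0.036,0.005,0.028,0,-0.037,0.006,0.028,0,-0.037,0.01,0.028,0,-0.037,0.012,0.028,0,-0.037,0.015,0.028,0,-0.037,0.015,0.028,0,-0.037,0.015,0.028,0,-0.036,0.015,0.027,0,-0.03,0.015,0.02,0,-0.012,0.01,0.01,0,0,0,0,0],
)

```text
time_s: 47.25
tcp_pos: [0.3992, 0.1866, 0.3116]
tool_rot: [-85.8, -1.1, -23.7]
contact_force: [0.6, -0.3, 0.0]
grip_width: 0.085
```

Run:
```python
from h import *
r.snapshot('top')
plan(.423,.2054,.1,-25)
```

```text
t47.30 rot [-85.74  -1.18 -23.73] tcp [0.3998 0.186  0.3124] grasp [0.4074 0.1952 0.1578] F [-0.3  0.5  0.9] w 0.0855
twist 0.022  shift 0.0088 0.0590 0.0114 axis [2.79 3.43] q [ 17. -17. 126.   3.  67.  40.]
```

Emit:
drive_tool(
  targets=[0.005,0.02,0.006,0.022,0.003,0.025,0.004,0,0,0.025,0.001,0,0,0.02,0.001,0,0,0,0,0],
)

```text
time_s: 47.8
tcp_pos: [0.4227, 0.1955, 0.2277]
tool_rot: [-85.3, -1.7, -25.1]
contact_force: [-0.7, -0.2, -0.5]
grip_width: 0.0851
```

Run:
```python
from h import *
r.snapshot('top')
plan(.423,.2056,.038,-25)
```

```text
t47.85 rot [-85.24  -1.82 -25.07] tcp [0.4233 0.1957 0.2292] grasp [0.4332 0.2053 0.0748] F [0.3 0.4 0.3] w 0.0852
twist -0.001  shift -0.0105 0.0360 -0.0070 axis [3.66 3.53] q [ 18.  -7. 127.   3.  56.  41.]
```

Emit:
drive_tool(
  targets=[-0.006,0.012,-0.003,0,-0.004,0.012,-0.002,0,0,0.011,-0.001,0,0,0,0,0],
)

```text
time_s: 48.25
tcp_pos: [0.4154, 0.1958, 0.195]
tool_rot: [-85.0, -2.1, -25.2]
contact_force: [-0.3, -1.0, 0.1]
grip_width: 0.0853
```

Run:
```python
from h import *
r.snapshot('top')
plan(.423,.2056,.038,-25)
```

```text
t48.30 rot [-84.93  -2.19 -25.15] tcp [0.4158 0.196  0.1957] grasp [0.4269 0.2059 0.0415] F [-0.6  0.7  0.4] w 0.0853
twist -0.003  shift -0.0036 0.0032 -0.0022 axis [4.13 3.66] q [ 18.  -5. 129.   3.  51.  41.]
```

Emit:
drive_tool(
  targets=[-0.004,0.004,-0.002,0,0,0.001,0,0],
)

```text
time_s: 48.5
tcp_pos: [0.4117, 0.1964, 0.1907]
tool_rot: [-84.9, -2.2, -25.1]
contact_force: [0.1, -0.8, -0.2]
grip_width: 0.0861
```

Emit:
drive_tool(
  targets=[0,0,0,0,0,0,0,0,0,0,0,0,0,0,0,0,0,0,0,0,0,0,0,0,0,0,0,0],
  jaw=0,
  newtons=50,
)

```text
time_s: 49.2
tcp_pos: [0.4124, 0.1968, 0.1921]
tool_rot: [-84.8, -2.4, -25.1]
contact_force: [0.5, -1.3, -0.4]
grip_width: 0.021
```

Run:
```python
from h import *
plan(.6225,.0005,.19,-25)
```

```text
t49.20 rot [-84.77  -2.35 -25.11] tcp [0.4124 0.1968 0.1921] grasp [0.4241 0.2069 0.0379] F [ 0.5 -1.3 -0.4] w 0.0210
twist -0.002  shift 0.2731 -0.1498 -0.0900 axis [4.34 3.73] q [ 18.  -5. 129.   3.  50.  42.]
```

Emit:
drive_tool(
  targets=[0,-0.025,0,0,0,-0.045,0,0,0,-0.045,0,0,0,-0.03,0,0,0,0,0,0],
  newtons=70,
)

```text
time_s: 49.7
tcp_pos: [0.4001, 0.1867, 0.3386]
tool_rot: [-85.1, -2.1, -25.1]
contact_force: [-0.0, 0.2, -0.2]
grip_width: 0.0207
```

Run:
```python
from h import *
s=snap('scene','s20');cv2.imwrite('pics/s20c.png',cv2.resize(s['frame'][130:300,250:470,::-1],None,fx=3.5,fy=3.5))
plan(.46,.04,.19,-25)
```

```text
t49.75 rot [-85.2   -1.92 -25.1 ] tcp [0.3996 0.1865 0.3364] grasp [0.4098 0.1961 0.182 ] F [ 0.3 -0.3 -1.6] w 0.0205
twist -0.002  shift 0.1117 -0.0142 -0.1195 axis [3.77 3.53] q [ 18. -19. 125.   2.  69.  42.]
```

View pics/s20c.png

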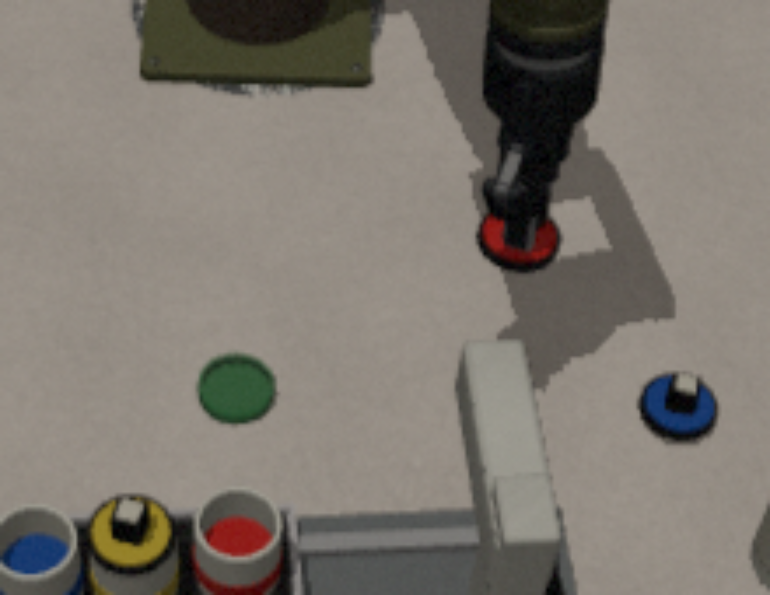

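Emit:
drive_tool(
  targets=[0.016,-0.004,-0.017,0,0.028,-0.005,-0.03,0,0.028,-0.004,-0.03,0,0.028,-0.003,-0.03,0,0.03,-0.002,-0.012,0,0.036,-0.002,0.008,0,0.036,-0.002,0.008,0,0.036,-0.002,0.008,0,0.025,-0.001,0.006,0,0.012,0,0.003,0,0,0,0,0],
)

```text
time_s: 50.85
tcp_pos: [0.6134, -0.0172, 0.3313]
tool_rot: [-86.0, 0.2, -25.1]
contact_force: [-0.8, -0.0, 0.4]
grip_width: 0.0205
```

Run:
```python
from h import *
s=snap('scene','s21');cv2.imwrite('pics/s21c.png',cv2.resize(s['frame'][180:330,220:420,::-1],None,fx=4,fy=4))
plan(.6225,.0005,.15,-25)
```

```text
t50.90 rot [-86.06   0.27 -25.04] tcp [ 0.6125 -0.017   0.3308] grasp [ 0.6163 -0.007   0.1762] F [ 0.  -0.1 -1. ] w 0.0209
twist -0.001  shift 0.0025 0.0267 0.0076 axis [1.42 3.68] q [ -7.   5. 104.   4.  70.  16.]
```

View pics/s21c.png

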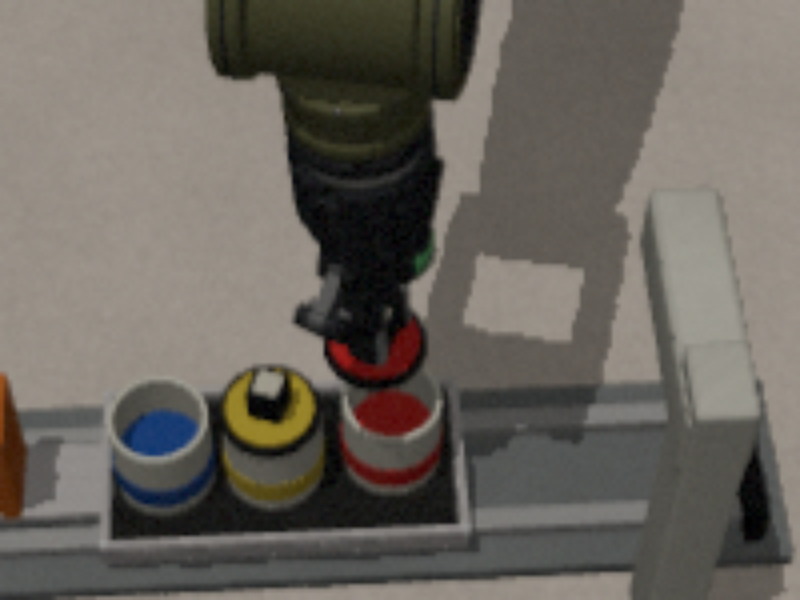

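Emit:
drive_tool(
  targets=[0.002,0.01,0.006,0,0.002,0.014,0.002,0,0,0,0,0],
)

```text
time_s: 51.2
tcp_pos: [0.618, -0.0085, 0.302]
tool_rot: [-86.2, 0.6, -25.0]
contact_force: [-1.4, -0.2, -0.9]
grip_width: 0.0207
```

Run:
```python
from h import *
s=snap('scene','s22');cv2.imwrite('pics/s22c.png',cv2.resize(s['frame'][230:310,260:370,::-1],None,fx=7,fy=7,interpolation=cv2.INTER_CUBIC))
plan(.624,.001,.136,-25)
```

```text
t51.25 rot [-86.14   0.54 -25.01] tcp [ 0.6182 -0.0086  0.303 ] grasp [0.6212 0.0015 0.1484] F [ 0.4 -0.1 -1.1] w 0.0204
twist -0.000  shift 0.0028 0.0123 -0.0001 axis [1.14 3.72] q [ -6.   8. 104.   4.  68.  17.]
```

View pics/s22c.png

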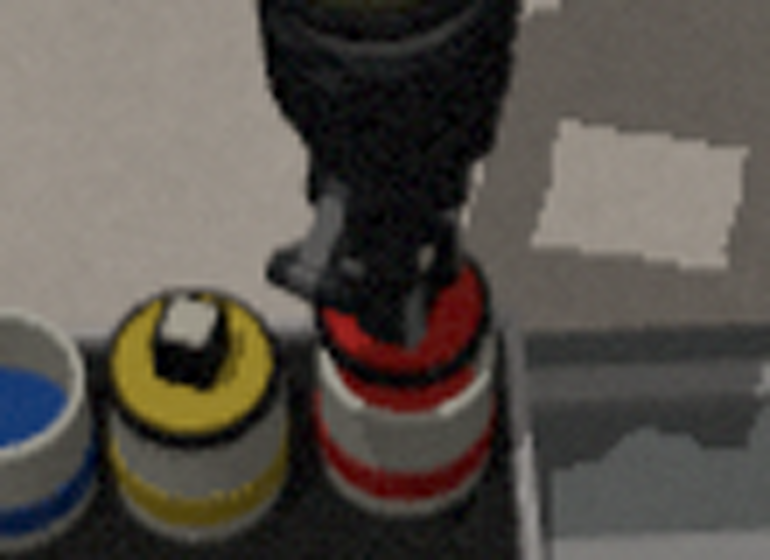

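Emit:
drive_tool(
  targets=[0.002,0.005,0,0,0.001,0.005,0,0,0,0.003,0,0,0,0.002,0,0],
)

```text
time_s: 51.65
tcp_pos: [0.6213, -0.0086, 0.2887]
tool_rot: [-86.1, 0.4, -25.0]
contact_force: [-1.2, 1.0, 6.9]
grip_width: 0.0208
```

Run:
```python
from h import *
s=snap('scene','s23');cv2.imwrite('pics/s23c.png',cv2.resize(s['frame'][230:310,260:370,::-1],None,fx=7,fy=7,interpolation=cv2.INTER_CUBIC))
plan(.624,.001,.136,-25)
```

```text
t51.70 rot [-86.06   0.35 -24.99] tcp [ 0.6214 -0.0086  0.2889] grasp [0.625  0.0015 0.1343] F [-0.8 -0.   0.8] w 0.0207
twist 0.000  shift -0.0007 -0.0018 -0.0007 axis [1.34 3.71] q [ -6.   9. 104.   4.  66.  17.]
```

View pics/s23c.png

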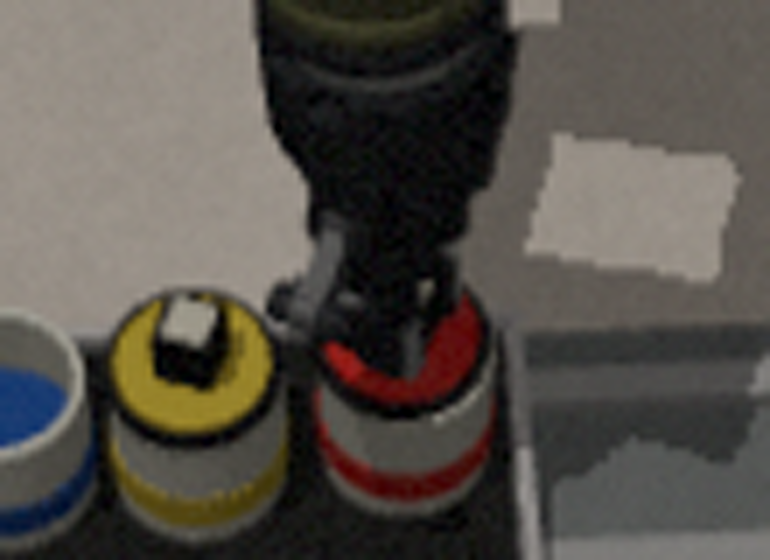

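Emit:
drive_tool(
  targets=[0,0,0,0,0,0,0,0,0,0,0,0],
  jaw=0.6,
)

```text
time_s: 52.0
tcp_pos: [0.6216, -0.0087, 0.2897]
tool_rot: [-86.0, 0.3, -25.0]
contact_force: [0.8, -0.2, -0.1]
grip_width: 0.051
```

Emit:
drive_tool(
  targets=[0,-0.025,0.001,0,0,-0.035,0.002,0,0,-0.04,0.002,0,0,0,0,0],
)

```text
time_s: 52.4
tcp_pos: [0.6208, -0.0108, 0.3909]
tool_rot: [-86.1, 0.5, -25.0]
contact_force: [0.3, 0.1, 0.3]
grip_width: 0.0512
```

Run:
```python
from h import *
s=snap('scene','s24');cv2.imwrite('pics/s24c.png',cv2.resize(s['frame'][230:310,240:350,::-1],None,fx=7,fy=7,interpolation=cv2.INTER_CUBIC))
t=snap('top','t24'); lids(t)
plan(.46,.06,.22,-11)
```

```text
blue knob [0.4474 0.3344] size [0.0156 0.0156] yaw -11.3 flange [0.4473 0.3345]
t52.50 rot [-86.32   1.03 -25.  ] tcp [ 0.6195 -0.0106  0.3848] grasp [ 6.212e-01 -4.000e-04  2.302e-01] F [-0.2  0.1 -0.7] w 0.0512
twist -0.244  shift -0.1698 0.0124 0.0277 axis [0.63 3.77] q [ -7.   4. 100.   4.  76.  18.]
```

View pics/s24c.png

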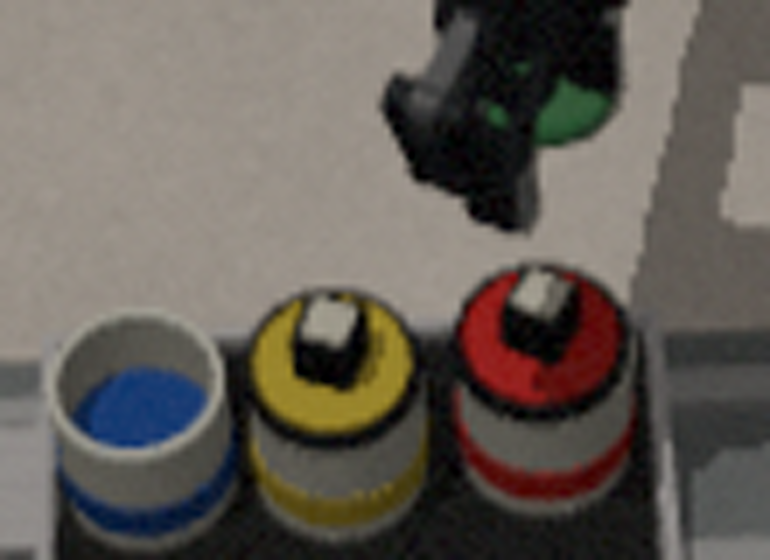

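Emit:
drive_tool(
  targets=[-0.015,0,0.002,-0.122,-0.033,0,0.003,-0.122,-0.037,0,0.006,0,-0.037,0.003,0.008,0,-0.036,0.003,0.015,0,-0.018,0.004,0.034,0,-0.009,0.005,0.038,0,-0.009,0.005,0.038,0,-0.009,0.008,0.038,0,-0.009,0.01,0.038,0,-0.009,0.01,0.036,0,-0.007,0.01,0.028,0,-0.003,0.01,0.012,0,0,0,0,0],
  jaw=1,
)

```text
time_s: 53.9
tcp_pos: [0.4352, 0.3433, 0.3083]
tool_rot: [-87.2, 2.1, -10.7]
contact_force: [-0.5, 0.1, -0.9]
grip_width: 0.0852
```

Run:
```python
from h import *
r.snapshot('top')
plan(.4472,.3341,.1,-11)
```

```text
t53.95 rot [-87.14   2.06 -10.73] tcp [0.4355 0.3427 0.3089] grasp [0.4315 0.3513 0.1542] F [-0.1  0.1 -0.3] w 0.0854
twist 0.005  shift 0.0207 0.0527 -0.0165 axis [-1.48  3.19] q [ 32.  -1. 112.   4.  68.  41.]
```

Emit:
drive_tool(
  targets=[0.011,0.012,-0.009,0,0.008,0.022,-0.006,0,0.002,0.025,-0.002,0,0.001,0.025,-0.002,0,0,0,0,0],
)

```text
time_s: 54.45
tcp_pos: [0.4554, 0.3153, 0.22]
tool_rot: [-87.2, 1.8, -11.1]
contact_force: [-0.8, -0.6, 0.1]
grip_width: 0.0853
```

Run:
```python
from h import *
r.snapshot('top')
plan(.4472,.3341,.038,-11)
```

```text
t54.50 rot [-87.07   1.7  -11.14] tcp [0.4562 0.3158 0.222 ] grasp [0.4532 0.3245 0.0673] F [0.9 0.1 0.4] w 0.0853
twist -0.002  shift -0.0069 0.0299 0.0068 axis [-1.1  3.2] q [ 29.   6. 115.   4.  59.  38.]
```

Emit:
drive_tool(
  targets=[-0.004,0.008,0.006,0,-0.003,0.012,0.003,0,0,0.009,0,0,0,0,0,0],
)

```text
time_s: 54.9
tcp_pos: [0.4525, 0.3278, 0.1959]
tool_rot: [-86.8, 1.4, -11.3]
contact_force: [0.1, -0.2, -0.3]
grip_width: 0.0852
```

Run:
```python
from h import *
r.snapshot('top')
plan(.4472,.3341,.038,-11)
```

```text
t54.95 rot [-86.76   1.32 -11.26] tcp [0.4527 0.3279 0.1965] grasp [0.4509 0.3372 0.0418] F [-0.3  1.   0.1] w 0.0856
twist -0.005  shift -0.0029 0.0037 -0.0039 axis [-0.67  3.43] q [ 30.   8. 115.   4.  56.  39.]
```

Emit:
drive_tool(
  targets=[-0.003,0.004,-0.004,0,0,0,0,0],
)

```text
time_s: 55.15
tcp_pos: [0.4488, 0.3251, 0.1927]
tool_rot: [-86.7, 1.3, -11.2]
contact_force: [0.2, -0.5, -0.6]
grip_width: 0.0852
```

Emit:
drive_tool(
  targets=[0,0,0,0,0,0,0,0,0,0,0,0,0,0,0,0,0,0,0,0,0,0,0,0,0,0,0,0],
  jaw=0,
  newtons=50,
)

```text
time_s: 55.85
tcp_pos: [0.4494, 0.3253, 0.1942]
tool_rot: [-86.6, 1.1, -11.2]
contact_force: [-0.3, -0.0, 0.5]
grip_width: 0.0208
```

Run:
```python
from h import *
plan(.4472,.3341,.038,-11)
```

```text
t55.85 rot [-86.62   1.14 -11.21] tcp [0.4494 0.3253 0.1942] grasp [0.4481 0.3349 0.0395] F [-0.3 -0.   0.5] w 0.0208
twist -0.004  shift -0.0007 0.0015 -0.0011 axis [-0.46  3.54] q [ 30.   8. 116.   4.  55.  39.]
```

Emit:
drive_tool(
  targets=[0,-0.025,0,0,0,-0.045,0,0,0,-0.045,0,0,0,-0.035,0,0,0,0,0,0],
  newtons=70,
)

```text
time_s: 56.35
tcp_pos: [0.4496, 0.3152, 0.3454]
tool_rot: [-87.0, 1.5, -11.2]
contact_force: [0.2, 0.3, -0.7]
grip_width: 0.0205
```

Run:
```python
from h import *
s=snap('scene','s25');cv2.imwrite('pics/s25c.png',cv2.resize(s['frame'][130:300,320:520,::-1],None,fx=3.5,fy=3.5))
plan(.45,.02,.2,-11)
```

```text
t56.40 rot [-87.11   1.7  -11.21] tcp [0.449  0.3149 0.3427] grasp [0.446  0.3235 0.1879] F [-0.   0.6 -0.6] w 0.0205
twist -0.004  shift 0.0614 -0.0289 -0.2961 axis [-1.1   3.17] q [ 29.  -3. 111.   3.  71.  39.]
```

View pics/s25c.png

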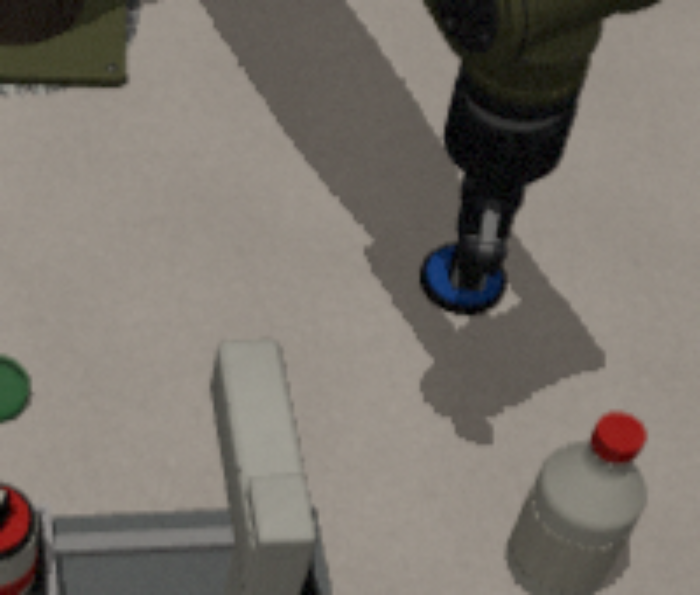

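Emit:
drive_tool(
  targets=[0.004,-0.005,-0.02,0,0.007,-0.006,-0.035,0,0.008,-0.006,-0.038,0,0.008,-0.005,-0.038,0,0.008,-0.005,-0.038,0,0.008,-0.005,-0.038,0,0.008,-0.005,-0.036,0,0.014,-0.002,-0.034,0,0.022,-0.002,-0.03,0],
)

```text
time_s: 57.3
tcp_pos: [0.4703, -0.0126, 0.3477]
tool_rot: [-87.6, 3.2, -10.7]
contact_force: [0.3, 0.8, -0.7]
grip_width: 0.0204
```

Run:
```python
from h import *
r.snapshot('top')
plan(.642,-.136,.2,-11)
```

```text
t57.35 rot [-87.81   3.09 -10.86] tcp [ 0.4721 -0.0161  0.3476] grasp [ 0.465  -0.0087  0.1929] F [ 1.  -3.5  0.5] w 0.0203
twist 0.003  shift 0.1973 -0.0212 -0.0905 axis [-2.62  2.74] q [ -9. -13. 119.   2.  77.   1.]
```

Emit:
drive_tool(
  targets=[0.02,-0.006,-0.009,0,0.034,-0.006,-0.016,0,0.038,-0.005,-0.017,0,0.038,-0.005,-0.017,0,0.034,-0.004,-0.016,0,0.022,0,-0.01,0,0.01,0,-0.005,0,0,0,0,0],
)

```text
time_s: 58.15
tcp_pos: [0.6508, -0.1486, 0.3365]
tool_rot: [-87.6, 4.8, -11.1]
contact_force: [-0.4, -0.3, -0.9]
grip_width: 0.0203
```

Run:
```python
from h import *
s=snap('scene','s26');cv2.imwrite('pics/s26c.png',cv2.resize(s['frame'][180:330,180:380,::-1],None,fx=4,fy=4))
plan(.642,-.136,.15,-11)
```

```text
t58.20 rot [-87.62   4.87 -11.09] tcp [ 0.6501 -0.1481  0.3362] grasp [ 0.6385 -0.1392  0.1819] F [ 0.2 -0.  -1.1] w 0.0206
twist -0.002  shift 0.0056 0.0317 0.0025 axis [-4.32  3.27] q [-18.  13.  95.   2.  77.  -7.]
```

View pics/s26c.png

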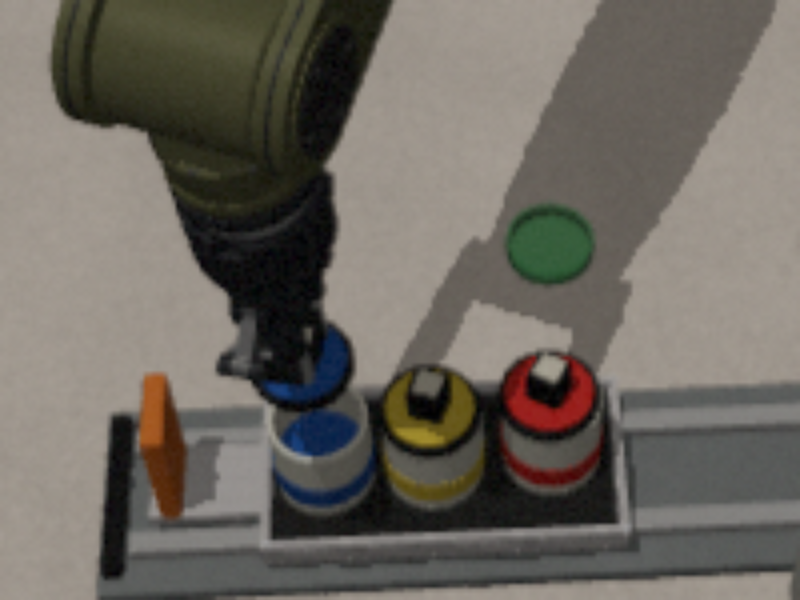

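Emit:
drive_tool(
  targets=[0.005,0.012,0.004,0,0.003,0.018,0.001,0,0,0,0,0],
)

```text
time_s: 58.5
tcp_pos: [0.6548, -0.14, 0.3023]
tool_rot: [-87.6, 5.0, -11.0]
contact_force: [0.1, -0.6, -1.0]
grip_width: 0.0206
```

Run:
```python
from h import *
s=snap('scene','s27');cv2.imwrite('pics/s27c.png',cv2.resize(s['frame'][230:310,220:330,::-1],None,fx=7,fy=7,interpolation=cv2.INTER_CUBIC))
plan(.645,-.1355,.136,-11)
```

```text
t58.55 rot [-87.58   4.95 -10.99] tcp [ 0.6552 -0.1402  0.3038] grasp [ 0.6433 -0.1312  0.1495] F [-0.4  0.2 -0.1] w 0.0207
twist 0.000  shift 0.0036 0.0131 -0.0044 axis [-4.38  3.31] q [-17.  15.  95.   2.  75.  -6.]
```

View pics/s27c.png

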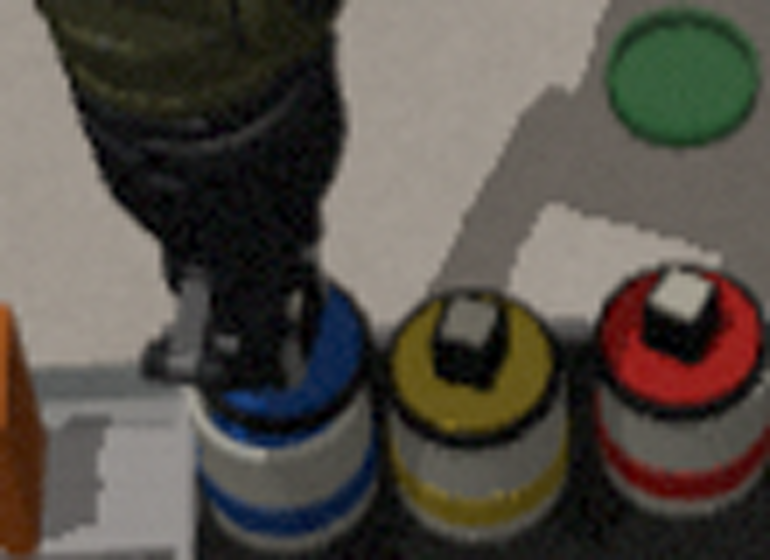

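Emit:
drive_tool(
  targets=[0.002,0.001,-0.004,0,0.002,0.005,0,0,0,0.004,0,0,0,0,0,0],
)

```text
time_s: 58.95
tcp_pos: [0.6576, -0.1441, 0.2941]
tool_rot: [-87.6, 4.8, -11.0]
contact_force: [0.6, -0.7, -0.2]
grip_width: 0.0206
```

Run:
```python
from h import *
s=snap('scene','s28');cv2.imwrite('pics/s28c.png',cv2.resize(s['frame'][230:310,220:330,::-1],None,fx=7,fy=7,interpolation=cv2.INTER_CUBIC))
plan(.645,-.1355,.136,-11)
```

```text
t59.00 rot [-87.61   4.79 -10.95] tcp [ 0.6577 -0.1441  0.2944] grasp [ 0.6463 -0.1353  0.1401] F [ 0.1  0.2 -0.3] w 0.0204
twist 0.001  shift -0.0009 0.0042 -0.0006 axis [-4.23  3.26] q [-17.  16.  95.   2.  74.  -7.]
```

View pics/s28c.png

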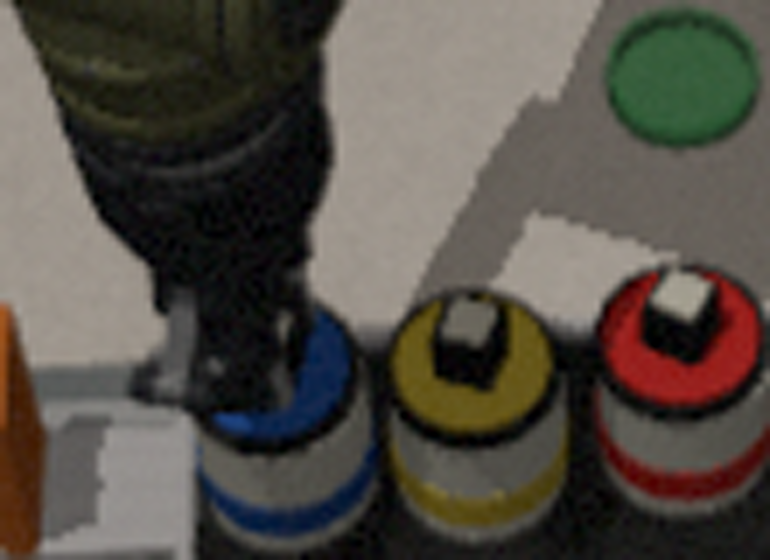

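Emit:
drive_tool(
  targets=[-0.001,0.002,0.002,0,0,0.003,0,0,0,0.003,0,0],
)

```text
time_s: 59.3
tcp_pos: [0.658, -0.1417, 0.2911]
tool_rot: [-87.6, 4.3, -11.0]
contact_force: [-1.7, 1.0, 10.8]
grip_width: 0.0204
```

Run:
```python
from h import *
s=snap('scene','s29');cv2.imwrite('pics/s29c.png',cv2.resize(s['frame'][230:310,220:330,::-1],None,fx=7,fy=7,interpolation=cv2.INTER_CUBIC))
plan(.645,-.1355,.136,-11)
```

```text
t59.35 rot [-87.59   4.32 -10.97] tcp [ 0.658  -0.1417  0.2912] grasp [ 0.6478 -0.133   0.1368] F [-0.2  0.4  6.9] w 0.0206
twist 0.000  shift -0.0023 0.0008 -0.0030 axis [-3.77  3.19] q [-17.  16.  96.   2.  73.  -7.]
```

View pics/s29c.png

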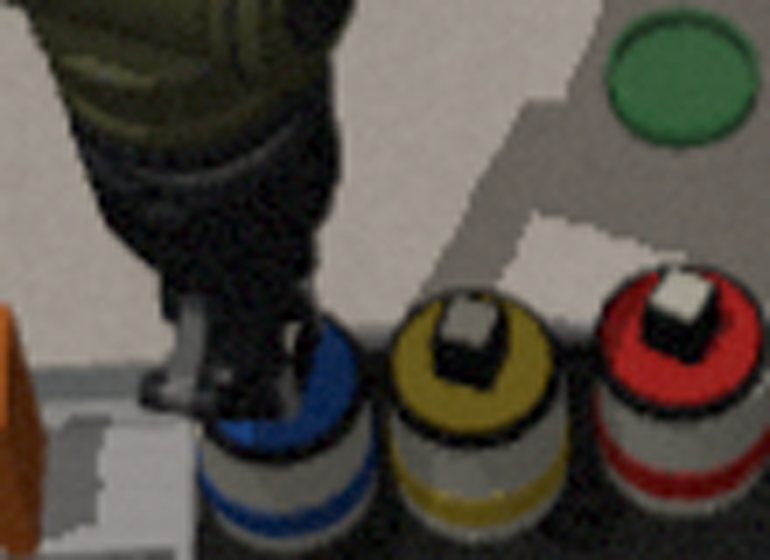

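Emit:
drive_tool(
  targets=[0,0,0,0,0,0,0,0,0,0,0,0],
  jaw=0.6,
)

```text
time_s: 59.65
tcp_pos: [0.6584, -0.1416, 0.2924]
tool_rot: [-87.6, 4.2, -11.0]
contact_force: [-0.5, 0.7, 0.0]
grip_width: 0.0511
```

Emit:
drive_tool(
  targets=[-0.001,-0.025,0.001,0,-0.002,-0.035,0.002,0,-0.002,-0.04,0.002,0,0,0,0,0],
)

```text
time_s: 60.05
tcp_pos: [0.6602, -0.1411, 0.3915]
tool_rot: [-87.6, 4.6, -11.0]
contact_force: [0.6, -0.3, 0.6]
grip_width: 0.0513
```

Run:
```python
from h import *
s=snap('scene','s30');cv2.imwrite('pics/s30c.png',cv2.resize(s['frame'][230:310,220:330,::-1],None,fx=7,fy=7,interpolation=cv2.INTER_CUBIC))
plan(.648,-.231,.22,5.4)
```

```text
t60.10 rot [-87.54   4.94 -10.97] tcp [ 0.6596 -0.141   0.3879] grasp [ 0.6478 -0.1319  0.2336] F [-0.2 -0.3  0.2] w 0.0511
twist -0.286  shift -0.0082 0.0077 -0.0994 axis [-4.37  3.36] q [-17.  12.  91.   2.  82.  -6.]
```

View pics/s30c.png

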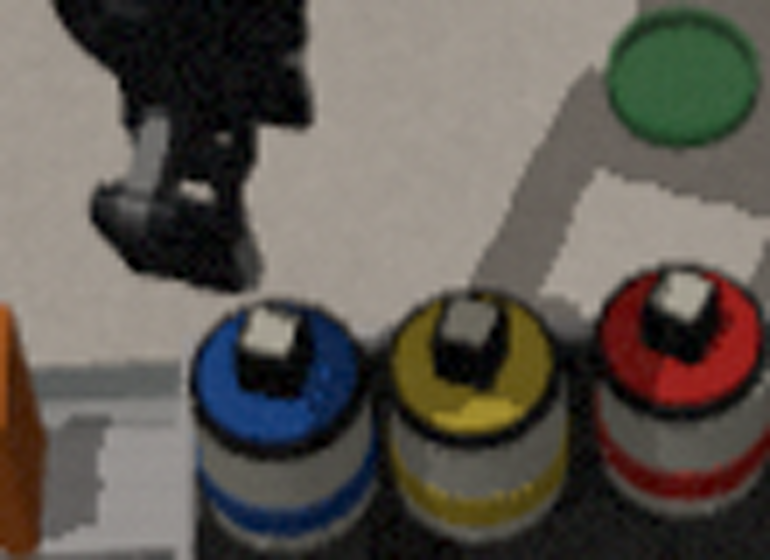

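Emit:
drive_tool(
  targets=[0,0,-0.01,-0.1,0,0,-0.02,-0.1,0,0,-0.025,-0.086,0,0,-0.025,0,0,0,-0.015,0,0,0,0,0],
  jaw=1,
)

```text
time_s: 60.7
tcp_pos: [0.6585, -0.2368, 0.3717]
tool_rot: [-85.8, 4.7, 6.3]
contact_force: [0.1, 0.3, -0.3]
grip_width: 0.0857
```

Run:
```python
from h import *
t=snap('top','t31');cv2.imwrite('pics/t31c.png',cv2.resize(t['frame'][150:230,280:400,::-1],None,fx=6.5,fy=6.5,interpolation=cv2.INTER_CUBIC))
blobs(t,(.112,),60)
plan(.648,-.231,.13,5.4)
```

```text
red area 1467 cen [278.3  77.7] box [257  56  43  44] [0.87  0.073]
red area 408 cen [315.1 188.8] box [303 176  25  26] [ 0.623 -0.001]
red area 198 cen [116.3 213.9] box [109 207  16  15] [0.582 0.429]
yellow area 415 cen [347.1 181.7] box [335 169  26  26] [ 0.637 -0.07 ]
blue area 98 cen [462.1  76.3] box [458  59   7  33] [ 0.86  -0.327]
blue area 104 cen [467.5  76.3] box [466  59   4  35] [ 0.859 -0.339]
blue area 155 cen [417.8  91.5] box [413  61  20  48] [ 0.829 -0.23 ]
blue area 137 cen [409.   90.7] box [402  67  11  41] [ 0.832 -0.211]
blue area 62 cen [382.8 103.3] box [374  95  18  14] [ 0.806 -0.153]
blue area 193 cen [376.5 179.5] box [366 168  23  22] [ 0.639 -0.133]
t60.75 rot [-85.76   4.71   6.32] tcp [ 0.6585 -0.2359  0.3715] grasp [ 0.6446 -0.2259  0.2174] F [-0.5 -0.2 -0.8] w 0.0852
twist 0.016  shift 0.0102 0.0863 -0.0117 axis [-5.13  3.7 ] q [-24.  16.  88.   1.  83. -31.]
```

View pics/t31c.png

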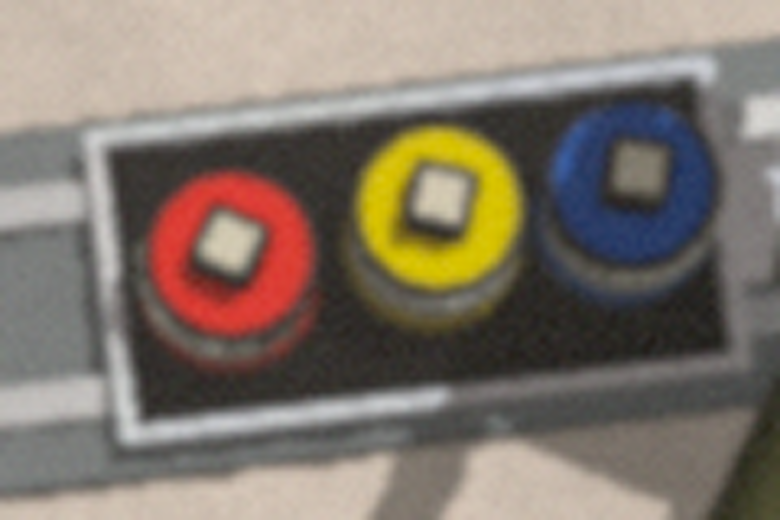

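Emit:
drive_tool(
  targets=[0.005,0.015,-0.006,0.016,0.004,0.025,-0.005,0,0.002,0.025,-0.003,0,0.002,0.025,-0.002,0,0.001,0.015,-0.001,0,0,0,0,0],
)

```text
time_s: 61.35
tcp_pos: [0.6656, -0.2397, 0.2561]
tool_rot: [-85.7, 4.9, 5.5]
contact_force: [0.5, 0.4, -0.6]
grip_width: 0.0856
```

Run:
```python
from h import *
r.snapshot('top')
plan(.648,-.231,.103,5.4)
```

```text
t61.40 rot [-85.74   4.8    5.47] tcp [ 0.6658 -0.2397  0.2573] grasp [ 0.6519 -0.2295  0.1032] F [0.2 0.7 0.3] w 0.0855
twist 0.001  shift -0.0040 0.0005 -0.0012 axis [-5.16  3.78] q [-24.  22.  91.   1.  73. -30.]
```

Emit:
drive_tool(
  targets=[-0.003,0,-0.001,0,0,0,0,0,0,0,0,0,0,0,0,0,0,0,0,0,0,0,0,0],
  jaw=0,
  newtons=80,
)

```text
time_s: 62.0
tcp_pos: [0.6623, -0.2413, 0.2615]
tool_rot: [-85.8, 4.6, 5.4]
contact_force: [-2.1, 0.6, -4.5]
grip_width: 0.0493
```

Emit:
drive_tool(
  targets=[0,0,0.003,0,0,0,0.005,0,0,0,0.007,0,0,0,0.008,0,0,0,0.008,0],
)

```text
time_s: 62.5
tcp_pos: [0.6593, -0.2109, 0.2616]
tool_rot: [-86.2, 4.6, 5.4]
contact_force: [0.9, -4.1, -9.8]
grip_width: 0.0494
```

Run:
```python
from h import *
plan(.634,-.072,.103,5.4)
s=snap('scene','s32');cv2.imwrite('pics/s32c.png',cv2.resize(s['frame'][180:330,160:420,::-1],None,fx=3,fy=3))
```

```text
t62.50 rot [-86.16   4.55   5.43] tcp [ 0.6593 -0.2109  0.2616] grasp [ 0.6461 -0.2017  0.1075] F [ 0.9 -4.1 -9.8] w 0.0494
twist 0.000  shift 0.0006 0.0131 0.1297 axis [-4.88  3.39] q [-22.  20.  94.   1.  72. -28.]
```

View pics/s32c.png

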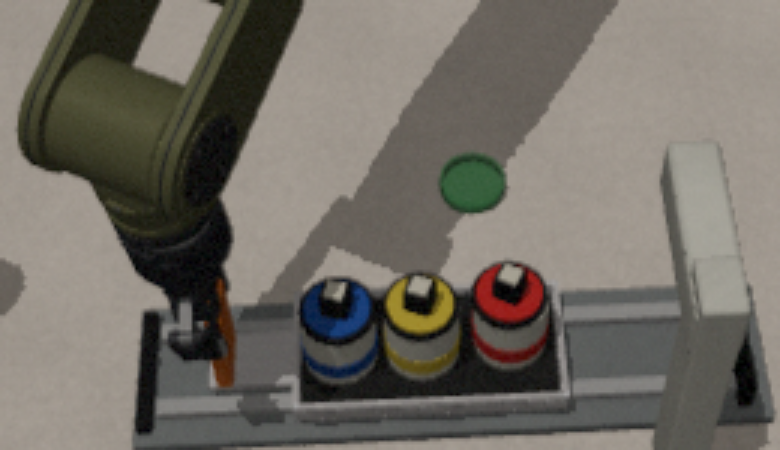

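Emit:
drive_tool(
  targets=[0,0.001,0.006,0,0,0.0008,0.009,0,0,0.0008,0.01,0,0,0.0008,0.01,0,0,0.0008,0.01,0,0,0.0008,0.01,0,0,0.0008,0.01,0,0,0.0008,0.01,0],
)

```text
time_s: 63.35
tcp_pos: [0.6517, -0.1291, 0.2617]
tool_rot: [-86.3, 4.5, 5.5]
contact_force: [2.1, -4.9, -7.5]
grip_width: 0.0492
```

Run:
```python
from h import *
plan(.634,-.072,.103,5.4)
```

```text
t63.35 rot [-86.28   4.49   5.5 ] tcp [ 0.6517 -0.1291  0.2617] grasp [ 0.6386 -0.1202  0.1075] F [ 2.1 -4.9 -7.5] w 0.0492
twist 0.002  shift 0.0003 0.0076 0.0481 axis [-4.81  3.27] q [-16.  17.  98.   2.  71. -22.]
```

Emit:
drive_tool(
  targets=[0,0.0008,0.008,0,0,0.0008,0.008,0,0,0.0006,0.007,0,0,0.0005,0.006,0,0,0.0005,0.005,0,0,0.0004,0.004,0,0,0.0004,0.004,0,0,0,0.003,0,0,0,0.003,0],
)

```text
time_s: 64.25
tcp_pos: [0.6469, -0.0798, 0.2619]
tool_rot: [-87.1, 4.4, 5.6]
contact_force: [2.4, -14.2, -9.5]
grip_width: 0.0489
```

Run:
```python
from h import *
plan(.634,-.072,.103,5.4)
```

```text
t64.25 rot [-87.06   4.4    5.61] tcp [ 0.6469 -0.0798  0.2619] grasp [ 0.6343 -0.073   0.1075] F [  2.4 -14.2  -9.5] w 0.0489
twist 0.004  shift 0.0001 0.0046 0.0008 axis [-4.66  2.49] q [-12.  15.  99.   2.  70. -18.]
```

Emit:
drive_tool(
  targets=[0,0,0.003,0,0,0,0.003,0],
)

```text
time_s: 64.45
tcp_pos: [0.6466, -0.0779, 0.262]
tool_rot: [-87.7, 4.4, 5.7]
contact_force: [4.1, -14.3, -8.9]
grip_width: 0.0493
```

Emit:
drive_tool(
  targets=[0,0,-0.001,0,0,0,0,0,0,0,0,0],
)

```text
time_s: 64.75
tcp_pos: [0.6468, -0.0785, 0.2619]
tool_rot: [-87.6, 4.4, 5.7]
contact_force: [1.9, -2.8, -6.9]
grip_width: 0.0491
```

Emit:
drive_tool(
  targets=[0,0,0,0,0,0,0,0,0,0,0,0,0,0,0,0],
  jaw=1,
)

```text
time_s: 65.15
tcp_pos: [0.6473, -0.0772, 0.2656]
tool_rot: [-87.5, 4.4, 5.6]
contact_force: [-1.0, -0.3, -0.4]
grip_width: 0.0854
```

Run:
```python
from h import *
plan(.632,-.12,.2,5.4)
s=snap('scene','s33');cv2.imwrite('pics/s33c.png',cv2.resize(s['frame'][180:330,200:430,::-1],None,fx=3.4,fy=3.4))
```

```text
t65.15 rot [-87.46   4.38   5.65] tcp [ 0.6473 -0.0772  0.2656] grasp [ 0.6349 -0.0715  0.1112] F [-1.  -0.3 -0.4] w 0.0854
twist 0.004  shift -0.0142 -0.0900 -0.0441 axis [-4.6   2.09] q [-12.  15.  99.   1.  70. -18.]
```

View pics/s33c.png

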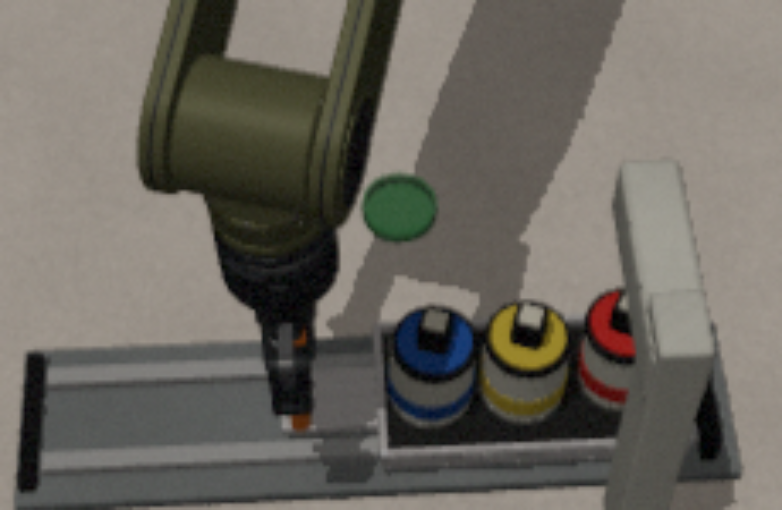

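Emit:
drive_tool(
  targets=[-0.002,-0.025,-0.001,0,-0.003,-0.035,-0.001,0,-0.003,-0.04,-0.001,0,-0.002,-0.03,-0.001,0,-0.03,0,-0.02,0,-0.035,0,-0.035,0,-0.035,0,-0.035,0,-0.035,0,-0.035,0,-0.03,0,-0.03,0,0,0,0,0,0,0,0,0],
)

```text
time_s: 66.3
tcp_pos: [0.4943, -0.2612, 0.4119]
tool_rot: [-87.6, 4.2, 5.8]
contact_force: [0.4, 0.2, 0.3]
grip_width: 0.0855
```

Run:
```python
from h import *
t=snap('top','t34');cv2.imwrite('pics/t34c.png',cv2.resize(t['frame'][140:240,200:340,::-1],None,fx=5.5,fy=5.5,interpolation=cv2.INTER_CUBIC))
s=snap('scene','s34');cv2.imwrite('pics/s34c.png',cv2.resize(s['frame'][220:330,290:430,::-1],None,fx=5.5,fy=5.5,interpolation=cv2.INTER_CUBIC))
blobs(t,(.112,.12),60)
o=np.array([.62713,.00295]);a=np.radians(5.42);
M=masks(t['frame'])['orange'];ys,xs=np.nonzero(M)
p=onz(t,xs.mean(),ys.mean(),.12)[:2];d=p-o;print('handle',p,'reader y',d@[-np.sin(a),np.cos(a)])
print(r.observe()['tcp_pos'])
```

```text
red area 1469 cen [278.3  77.8] box [257  56  43  44] [0.87  0.073] [0.867 0.072]
red area 212 cen [247.6 198.7] box [236 186  19  25] [0.606 0.145] [0.605 0.144]
red area 195 cen [116.3 213.9] box [109 207  16  15] [0.582 0.429] [0.581 0.426]
orange area 136 cen [347.1 183.7] box [344 172   8  24] [ 0.632 -0.07 ] [ 0.631 -0.07 ]
yellow area 412 cen [273.8 190.6] box [261 178  26  26] [0.622 0.088] [0.621 0.088]
blue area 235 cen [479.6  92. ] box [466  59  50  47] [ 0.824 -0.363] [ 0.821 -0.361]
blue area 377 cen [441.   92.1] box [413  61  53  47] [ 0.826 -0.28 ] [ 0.824 -0.278]
blue area 127 cen [409.   90.9] box [403  68  10  40] [ 0.831 -0.211] [ 0.829 -0.21 ]
blue area 291 cen [303.8 186.8] box [292 175  24  24] [0.629 0.024] [0.627 0.023]
handle [ 0.6311965  -0.06958395] reader y -0.07259376167177464
[ 0.49504399 -0.26033943  0.41168617]
```

View pics/t34c.png

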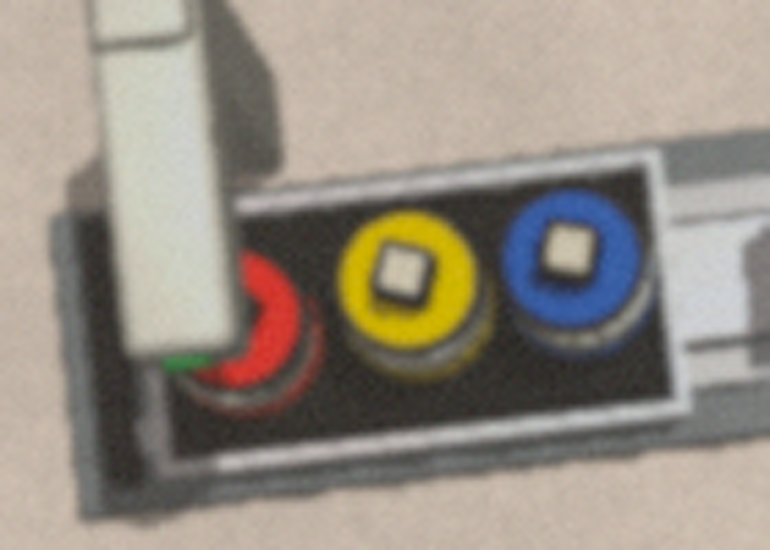

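View pics/s34c.png

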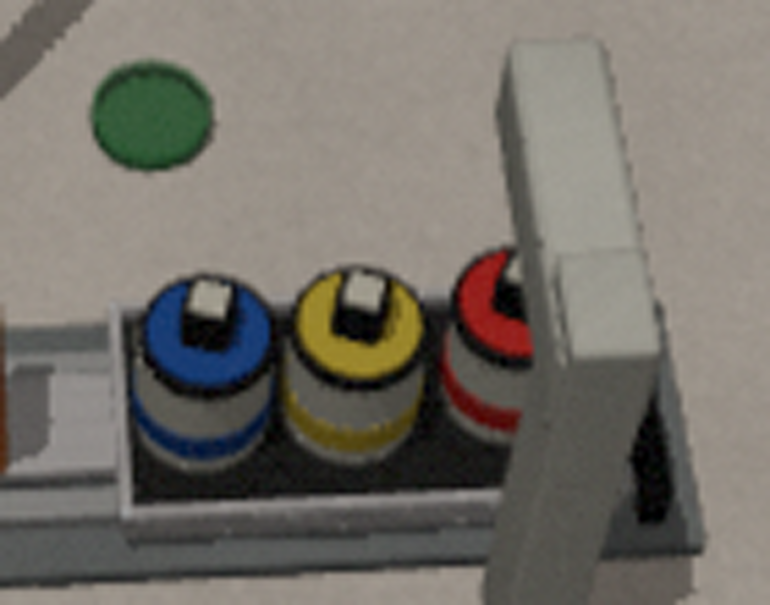

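Run:
```python
from h import *
S={c:r.snapshot(c) for c in('top','scene')}
def ctr(s,k,win):
    m=masks(s['frame'])[k]; z=np.zeros_like(m); x0,y0,x1,y1=win; z[y0:y1,x0:x1]=m[y0:y1,x0:x1]
    n,l,st,c=cv2.connectedComponentsWithStats(z); i=1+np.argmax(st[1:,4]); 
    cs,_=cv2.findContours((l==i).astype(np.uint8),cv2.RETR_EXTERNAL,cv2.CHAIN_APPROX_NONE)
    return cv2.fitEllipse(cv2.convexHull(cs[0]))
for k,wt,ws in [('blue',(285,165,330,215),(310,262,342,294)),('yellow',(255,165,292,215),(340,262,372,294))]:
    e1=ctr(S['top'],k,wt);e2=ctr(S['scene'],k,ws)
    o1,d1=ray(S['top'],*e1[0]);o2,d2=ray(S['scene'],*e2[0])
    d1/=np.linalg.norm(d1);d2/=np.linalg.norm(d2)
    t=np.linalg.lstsq(np.c_[d1,-d2],o2-o1,rcond=None)[0]; a,b=o1+t[0]*d1,o2+t[1]*d2
    print(k,np.round((a+b)/2,4),'gap',np.linalg.norm(a-b).round(4),np.round(e1[1],1),np.round(e2[1],1),e2[2])
print(r.observe()['contact_force'],r.observe()['time_s'])
```

```text
blue [0.6285 0.0239 0.1152] gap 0.0 [23.  23.6] [18.9 22.1] 92.11465454101562
yellow [0.6221 0.0883 0.1158] gap 0.0002 [25.3 25.8] [18.5 22.1] 94.45575714111328
[-0.15167023 -0.58535373  0.04822256] 66.5
```

Run:
```python
from h import *
r.hand_in()
```

```text
the job is handed in; nothing more can be done
```

I handed the job in at about 66 s of the 210 s allowed; it reports no verdict. I pulled the carriage out to its stop and stood the blue, yellow and red pots on the deck. I then put each pot's own-colour lid on it, pinched the handle and slid the carriage home.

**Last checks:**
- **Carriage:** the handle moved 160 mm between the two stops by camera. I felt the wrist force rise against the stop at each end.
- **Lids:** with the carriage still out, all three lid centres were within about 2 mm of their pots.
- **Level:** after the slide, two-view triangulation put the blue and yellow rings at 115 and 116 mm, against 112 mm expected. Both are about 3 mm high by the same amount, which I took as camera bias.
- **Red pot:** after the slide it is partly hidden behind the scanner beam, so I could not remeasure it. What is visible looks level.
- **Gripper:** open and clear of everything at the end.
- **Bystanders:** the dish, bottle and jar showed no sign of moving in the pictures, but I did not measure their positions at the end.

**What went wrong on the way:**
- The red lid was knocked about 30 mm aside during the run, so I measured it again before picking it up.
- The tool gradually tilted, up to 8°. I corrected that twice by pulling against the gripped handle.

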